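# Build up a stirred glass cell on a lab jack

### The arm

A 6-joint arm with a two-finger parallel gripper is mounted at the origin on the work surface. World frame = base frame: x ahead of the robot, y to its left, z up, the work surface at z = 0. Lengths are in m, angles in rad, forces in N, time in s.
With the tool pointing down it reaches from about 0.225 to 0.875 m from the base axis. Payload 3.4 kg.
Tool frame: the origin (TCP) lies at the very end of the fingers, on their centre line; the grasp point (between the pads) lies 19 mm behind it; x points along the fingers, y is the direction in which the jaws open and shut, and the axes are right-handed (so a half turn about x gives the same grasp; the last joint's range is limited). The gripper opens to 85 mm and grips with 20 to 120 N. Pads are 22 mm wide; open, the fingers measure 114 mm over their backs; the gripper's body (76 mm by 85 mm) begins 54 mm behind the grasp point. The pads swing forward as they close: fully open they stand 13 mm farther back than shut.
Start: joints at [-1.247, 0.276, 1.505, -0, 1.361, -0.121], TCP at [0.247, -0.519, 0.207] pointing down, gripper open.
Joint ranges: [-2.89, 2.89], [-0.75, 2.08], [0.22, 2.7], [-1.18, 4.32], [0.11, 2.71], [-2.7, 2.7]. Speed limits (rad/s): [2.57, 2.57, 3.14, 3.14, 3.14, 3.14].

### API

Orientations are given as a unit quaternion [w, x, y, z].
In Python, from rig import manip gives the robot as it stands. The module is installed in compiled form; this text tells all that it offers.
- The arm moves only by the tool play_rows, never from a script. Its argument "plan" is a list that holds one entry, the list of rows, each a list of 5 numbers: the closure, from 0 (fully open) to 1 (shut), then the shift along the tool's x, y, z in m, then the turn about the tool's x in degrees. A call has 1 to 12 rows; each row is the pose to reach, as a shift and turn from the pose measured when the call began, along the tool's axes at that moment; what a row does not reach only later rows make up. A row lasts 1/10 s, in which the tool goes at most 50 mm and 8.59 degrees, less where a joint would pass 70% of its speed; a pose out of reach is approached as far as the arm can. A call with a gripper value outside its range is refused whole. The fingers move at their own pace and stop on an object; "grip_force" is the grip in N (left out, the last holds). Time passes only in rows, so rows that repeat a pose let the fingers close. It gives the time, the measured TCP pose, the force and the opening at its end, in the units of the state.
- manip.get_state(): the state, without advancing time (a new reading comes with each control period).
- manip.get_image(name): name is "scene" or "top"; returns (picture, depth): 400x640x3 uint8, red, green, blue; 400x640 float32, m along the optical axis (not along the pixel's ray), 0 where there is no reading.
- manip.camera_params(name): a dict with "intrinsics" (3x3 intrinsics, pixels), "R" (3x3) and "t" (3): a world point X has camera coordinates R X + t. Camera axes: x right, y down, z forward; pixel columns grow to the right and rows downward; lengths in m; the calibration is good to about 2 mm. A picture is of the moment at which its call begins. camera_params takes no time and is no camera call.
- manip.sign_off(): hands the job in, once; it reports no verdict.
The state is a dict: "clock": time; "qpos": joint angles; "qd": joint speeds; "effort": joint torques, N m; "position": TCP position; "ee_rot": TCP orientation; "contact_force": force on the tool from outside, world axes, zero at the start; "moment": the same for the moment, N m; "width": finger opening in m.
Only numpy, scipy, OpenCV 4.12 (cv2) and the standard library are available. Lean on these libraries where they do the work, as an engineer would, in place of code of your own. Each camera call takes 0.05 s, during which the arm holds its last target.

### The job

Build up the stirred cell on the lab jack from the bottom, one piece at a time: first the magnetic stirrer, centred on the jack's platform with its long side along the platform's long side, then the glass dish centred on the stirrer's round plate, then the beaker standing in the dish, and last the white cap with the three electrode necks fully home in the beaker's mouth. Set every piece down gently without letting it drop, and leave the spare lid with the knob, the ruler and the blue spatula where they lie.

Things in the scene. Friction and masses are not known exactly. Their poses are not given: they have to be found in the camera images.
- jack: Lab jack: brass-coloured scissor stand with a black knob, fixed to the bench for the run; it carries the stack. Origin: centre of its underside, on the bench. Flat platform 100 mm (its x) by 130 mm (its y), top face 80 mm above the origin. The knob sticks out 33 mm beyond its -y end, 40 mm up.
- stirrer: Pocket magnetic stirrer, 0.25 to 0.5 kg: white box 64 mm wide (x), 96 mm long (y), 26 mm high; round steel plate on top, 62 mm dia, its face 30 mm above the underside, its centre 12 mm towards +y from the box's centre; a small black knob sticks out 10 mm at the -y end. Origin: centre of the box's underside, z up. Grip across the 64 mm width. Either way round on the jack will do.
- dish: Clear glass dish with an upright wall, about 0.09 kg: 66 mm outside diameter, 36 mm high, wall 3 mm (bore 60 mm), floor 4 mm thick. Origin: centre of its underside, z up. Grip it across the outside.
- beaker: Clear glass beaker, straight-sided, white patch and scale on it, about 0.05 kg: 44 mm outside diameter, 68 mm high, wall 3 mm (bore 38 mm), floor 4 mm thick. Origin: centre of its underside, z up. In the dish it has 8 mm of play all round, and the dish's rim comes 32 mm up from the beaker's underside.
- cap: White cell cap, about 0.06 kg, lying plug down, three round necks with dark holes on top. From below: plug 9 mm high, 33 mm dia, tapered to 24 mm at its foot; flange 54 mm dia, 9 to 20 mm up (grip here); necks 15 mm dia, up to 30 mm. Origin: centre of the plug's underside, z up. Seated, the flange lies on the beaker's rim: origin 59 mm above the beaker's.
- lid: Spare lid, not wanted: same white plug and 54 mm flange as the cap, but with a single central knob (22 mm dia, top 34 mm up) and no necks. Origin: centre of the plug's underside. Loose; leave it.
- ruler: Yellow ruler, 300 mm (y) by 26 mm (x) by 4 mm, lying flat; origin: centre of its underside. Loose; leave it.
- spatula: Blue plastic spatula, 157 mm (y) by 22 mm by 5 mm, lying flat; origin: on its underside near mid-length. Loose; leave it.

How it is judged:
On the way, in this order (a step that is already met when the one before it is completed fails the run):
1. the stirrer stands centred and square on the jack, let go (x of stirrer in the frame of jack between -0.012 and 0.012 m and y of stirrer in the frame of jack between -0.012 and 0.012 m and z of stirrer in the frame of jack between 0.076 and 0.084 m and angle between the y axis of stirrer and the y axis of jack, either way round below 0.2 rad and angle between stirrer's own z axis and vertical below 0.1 rad and linear speed of stirrer below 0.03 m/s and contact force between the fingers and stirrer below 0.1 N), for 0.2 s.
2. the dish stands centred on the stirrer's plate, let go (x of stirrer in the frame of jack between -0.012 and 0.012 m and y of stirrer in the frame of jack between -0.012 and 0.012 m and z of stirrer in the frame of jack between 0.076 and 0.084 m and angle between the y axis of stirrer and the y axis of jack, either way round below 0.2 rad and angle between each of stirrer, dish's own z axis and vertical below 0.1 rad and linear speed of each of stirrer, dish below 0.03 m/s and x of dish in the frame of stirrer between -0.01 and 0.01 m and y of dish in the frame of stirrer between 0.002 and 0.022 m and z of dish in the frame of stirrer between 0.026 and 0.034 m and contact force between the fingers and dish below 0.1 N), for 0.2 s.
3. the beaker stands in the dish, let go (x of stirrer in the frame of jack between -0.012 and 0.012 m and y of stirrer in the frame of jack between -0.012 and 0.012 m and z of stirrer in the frame of jack between 0.076 and 0.084 m and angle between the y axis of stirrer and the y axis of jack, either way round below 0.2 rad and angle between each of stirrer, dish, beaker's own z axis and vertical below 0.1 rad and linear speed of each of stirrer, dish, beaker below 0.03 m/s and x of dish in the frame of stirrer between -0.01 and 0.01 m and y of dish in the frame of stirrer between 0.002 and 0.022 m and z of dish in the frame of stirrer between 0.026 and 0.034 m and horizontal distance between beaker and dish below 0.012 m and z of beaker in the frame of dish between 0.001 and 0.008 m and contact force between the fingers and beaker below 0.1 N), for 0.2 s.
4. the necked cap is home in the beaker, let go (x of stirrer in the frame of jack between -0.012 and 0.012 m and y of stirrer in the frame of jack between -0.012 and 0.012 m and z of stirrer in the frame of jack between 0.076 and 0.084 m and angle between the y axis of stirrer and the y axis of jack, either way round below 0.2 rad and angle between each of stirrer, dish, beaker, cap's own z axis and vertical below 0.1 rad and linear speed of each of stirrer, dish, beaker, cap below 0.03 m/s and x of dish in the frame of stirrer between -0.01 and 0.01 m and y of dish in the frame of stirrer between 0.002 and 0.022 m and z of dish in the frame of stirrer between 0.026 and 0.034 m and horizontal distance between beaker and dish below 0.012 m and z of beaker in the frame of dish between 0.001 and 0.008 m and horizontal distance between cap and beaker below 0.006 m and z of cap in the frame of beaker between 0.056 and 0.062 m and contact force between the fingers and cap below 0.1 N), for 0.2 s.
At the end, for the whole second after the job is handed in: All upright, at rest, let go: stirrer on the jack within 12 mm of centre each way and 0.2 rad of square; dish on the stirrer within 10 mm of the plate's centre each way; beaker on the dish's floor within 12 mm of its centre; necked cap seated on the beaker's rim within 3 mm, 6 mm of centre (x of stirrer in the frame of jack between -0.012 and 0.012 m and y of stirrer in the frame of jack between -0.012 and 0.012 m and z of stirrer in the frame of jack between 0.076 and 0.084 m and angle between the y axis of stirrer and the y axis of jack, either way round below 0.2 rad and angle between each of stirrer, dish, beaker, cap's own z axis and vertical below 0.1 rad and linear speed of each of stirrer, dish, beaker, cap below 0.03 m/s and x of dish in the frame of stirrer between -0.01 and 0.01 m and y of dish in the frame of stirrer between 0.002 and 0.022 m and z of dish in the frame of stirrer between 0.026 and 0.034 m and horizontal distance between beaker and dish below 0.012 m and z of beaker in the frame of dish between 0.001 and 0.008 m and horizontal distance between cap and beaker below 0.006 m and z of cap in the frame of beaker between 0.056 and 0.062 m); the robot touches nothing.
It fails at once if the stirrer, dish, beaker or cap is dropped (faster than 0.6 m/s with no finger on it, a fall of about 18 mm) ((contact force between the fingers and stirrer below 0.1 N and linear speed of stirrer above 0.6 m/s) or (contact force between the fingers and dish below 0.1 N and linear speed of dish above 0.6 m/s) or (contact force between the fingers and beaker below 0.1 N and linear speed of beaker above 0.6 m/s) or (contact force between the fingers and cap below 0.1 N and linear speed of cap above 0.6 m/s)).
It fails at once if the lid is moved more than 20 mm (distance of lid from where it was at the start of the episode above 0.02 m).
It fails at once if the ruler is moved more than 20 mm (distance of ruler from where it was at the start of the episode above 0.02 m).
It fails at once if the spatula is moved more than 20 mm (distance of spatula from where it was at the start of the episode above 0.02 m).
It also fails if it takes over 112 s, if anything falls off the work surface, if the arm or the gripper's body presses on something with over 40 N, if the wrist force passes 120 N, or if a joint passes its speed limit or range.

## Working session

There is one attempt and no reset: what is moved stays moved. The work goes in short steps, Python scripts to look and compute and a tool call to move; the robot and the scene stay as the last step left them, time stands still between calls to the robot, and variables do not carry over. Pictures are saved under pics/ and viewed, and the job is handed in when it is done.

Besides the shell and the picture viewer there is one more tool, called by a JSON object that holds its "op" and its "data", one argument or row to a line. play_rows: Moves the arm, as the interface text tells. Its arguments: {"type":"object","properties":{"plan":{"type":"array","items":{"type":"array","items":{"type":"array","items":{"type":"number"}}}},"grip_force":{"type":"number"}},"required":["plan"]}

```bash
mkdir -p pics
python3 - <<'E'
from rig import manip
import cv2,numpy as np
s=manip.get_state();print({k:np.round(v,3) for k,v in s.items()})
for n in("scene","top"):
    im,d=manip.get_image(n);cv2.imwrite(f"pics/{n}0.png",im[:,:,::-1]);np.save(f"{n}0.npy",d);np.save(f"{n}0im.npy",im)
    p=manip.camera_params(n);print(n,p, d.min(),d.max())
E
```

```text
{'clock': np.float64(0.0), 'qpos': array([-1.247,  0.277,  1.506, -0.   ,  1.361, -0.121]), 'qd': array([0.001, 0.001, 0.002, 0.001, 0.001, 0.   ]), 'effort': array([ 0.0000e+00, -4.1677e+01, -2.4581e+01, -0.0000e+00,  1.1000e-02,
       -0.0000e+00]), 'position': array([ 0.247, -0.518,  0.206]), 'ee_rot': array([-0.155, -0.69 , -0.157,  0.69 ]), 'contact_force': array([ 0.313, -0.071, -0.238]), 'moment': array([-0.047,  0.023,  0.013]), 'width': np.float64(0.086)}
scene {'intrinsics': array([[421.71805455,   0.        , 321.00168889],
       [  0.        , 421.71805455, 193.16479308],
       [  0.        ,   0.        ,   1.        ]]), 'R': array([[ 0.82491728,  0.56512301,  0.01214323],
       [ 0.48751286, -0.70042762, -0.52127954],
       [-0.28608161,  0.43593248, -0.85329959]]), 't': array([-0.48450565, -0.28698853,  1.23477966])} 0.0 2.2347956
top {'intrinsics': array([[424.6307343 ,   0.        , 319.26102615],
       [  0.        , 424.6307343 , 195.98241436],
       [  0.        ,   0.        ,   1.        ]]), 'R': array([[-1.14081574e-03, -9.99977654e-01,  6.58715820e-03],
       [-9.86244685e-01,  3.63202341e-05, -1.65291922e-01],
       [ 1.65287989e-01, -6.68511739e-03, -9.86222688e-01]]), 't': array([-0.0069798 ,  0.60255789,  0.88713975])} 0.0 1.0834442
```

View pics/scene0.png

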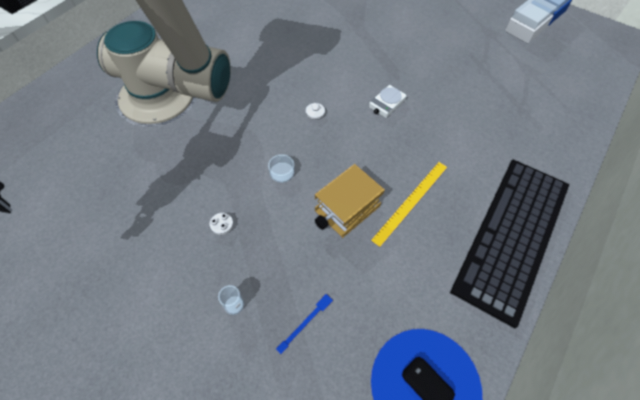

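View pics/top0.png

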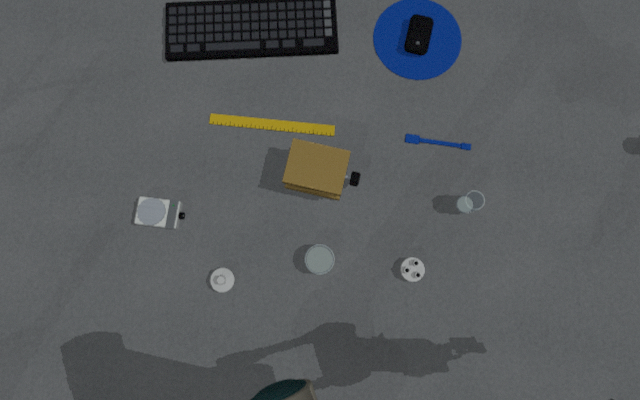

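The scene view shows the stirrer at about (388,100), lid (315,110), dish (281,168), cap (221,223), beaker (231,299), jack (350,195), ruler and spatula. The top view shows the same pieces: stirrer (158,213), lid (222,280), dish (320,260), cap (412,269), beaker (470,202), jack (317,168).

Run:
```python
import cv2,numpy as np
im=np.load("top0im.npy")[:,:,::-1]
def crop(c,r,h=40,s=6):
    return cv2.resize(im[r-h:r+h,c-h:c+h],None,fx=s*1.0,fy=s*1.0,interpolation=cv2.INTER_NEAREST)
b=[crop(*p,40,4) for p in((158,213),(317,168),(320,260),(412,269),(470,202),(222,280))]
o=np.clip(np.vstack([np.hstack(b[:3]),np.hstack(b[3:])])*1.5,0,255).astype(np.uint8)
o=cv2.resize(o,(798,532));cv2.imwrite("pics/crops.png",o)
```

```text
(no output)
```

View pics/crops.png

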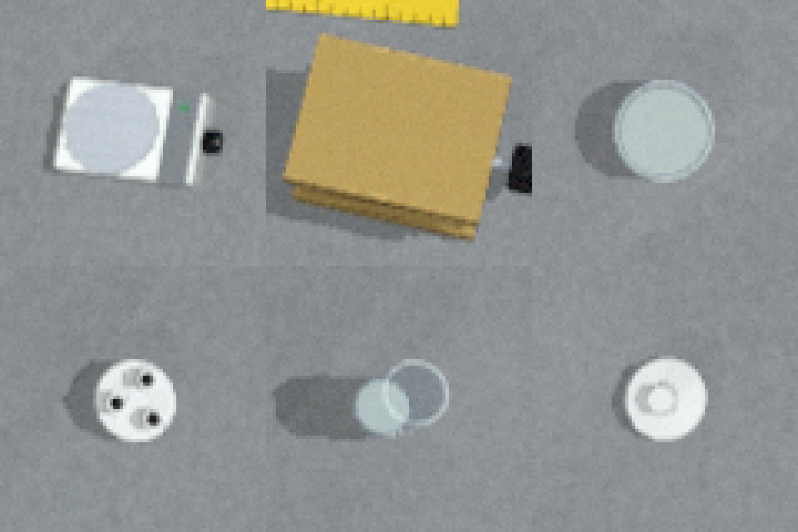

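```bash
cat > h.py <<'E'
import cv2,numpy as np
from rig import manip
P={n:manip.camera_params(n) for n in("top","scene")}
def ray(n,u,v,z):
    p=P[n];R=p["R"];C=-R.T@p["t"]
    d=R.T@np.linalg.inv(p["intrinsics"])@np.array([u,v,1.]);return C+d*(z-C[2])/d[2]
def proj(n,X):
    p=P[n];c=p["R"]@np.asarray(X)+p["t"];q=p["intrinsics"]@c;return q[:2]/q[2]
def plane(n,mask,z):
    c=max(cv2.findContours(mask.astype(np.uint8),cv2.RETR_EXTERNAL,cv2.CHAIN_APPROX_NONE)[0],key=cv2.contourArea).reshape(-1,2)
    return np.array([ray(n,u,v,z)[:2] for u,v in c])
def blob(mask,u,v):
    n,l,st,ce=cv2.connectedComponentsWithStats(mask.astype(np.uint8))
    d=[np.hypot(*(ce[i]-(u,v))) if st[i,4]>20 else 1e9 for i in range(1,n)]
    i=1+int(np.argmin(d));return l==i,st[i],ce[i]
def circ(pts):
    (x,y),r=cv2.minEnclosingCircle((pts*1000).astype(np.float32))
    A=np.c_[2*pts,np.ones(len(pts))];s=np.linalg.lstsq(A,(pts**2).sum(1),rcond=None)[0]
    return s[:2],np.sqrt(s[2]+s[0]**2+s[1]**2)
E
python3 - <<'E'
from h import *
for n in("top","scene"):
    im=np.load(n+"0im.npy").astype(int);d=np.load(n+"0.npy")
    hsv=cv2.cvtColor(im.astype(np.uint8),cv2.COLOR_RGB2HSV)
    pts=dict(top=dict(stir=(151,211),jack=(317,168),dish=(320,260),cap=(412,269),beak=(465,204),lid=(222,280),bench=(260,230)),
     scene=dict(stir=(390,97),jack=(350,192),dish=(281,168),cap=(221,223),beak=(231,299),lid=(315,110),bench=(300,250)))[n]
    p=P[n]
    for k,(u,v) in pts.items():
        z=d[v,u];c=np.linalg.inv(p["intrinsics"])@[u,v,1]*z;X=p["R"].T@(c-p["t"])
        print(n,k,im[v,u],hsv[v,u],X.round(3))
E
```

```text
top stir [132 138 144] [105  21 144] [0.572 0.368 0.031]
top jack [125 107  62] [ 21 129 125] [ 0.659 -0.002  0.079]
top dish [123 132 130] [ 83  17 132] [ 0.464 -0.009  0.002]
top cap [158 160 161] [100   5 161] [ 0.443 -0.214  0.018]
top beak [122 131 131] [ 90  18 131] [ 0.583 -0.325  0.061]
top lid [156 157 159] [110   5 159] [0.42  0.204 0.032]
top bench [ 98 101 102] [ 98  10 102] [0.532 0.128 0.004]
scene stir [183 197 214] [106  37 214] [0.578 0.361 0.03 ]
scene jack [171 143  79] [ 21 137 171] [0.667 0.    0.078]
scene dish [164 182 200] [105  46 200] [0.46  0.002 0.003]
scene cap [204 212 220] [105  19 220] [ 0.446 -0.213  0.017]
scene beak [161 181 199] [104  49 199] [ 0.58  -0.337  0.002]
scene lid [168 175 182] [105  20 182] [0.428 0.202 0.025]
scene bench [125 133 142] [106  31 142] [ 0.635 -0.157 -0.001]
```

```bash
cat >> h.py <<'E'
def cloud(n,d):
    p=P[n];v,u=np.mgrid[:d.shape[0],:d.shape[1]]
    c=np.stack([u,v,np.ones_like(u)],-1)@np.linalg.inv(p["intrinsics"]).T*d[...,None]
    return (c-p["t"])@p["R"]
def rect(n,m,z):
    (x,y),(a,b),t=cv2.minAreaRect((plane(n,m,z)*1000).astype(np.float32));
    if a<b: t+=90;a,b=b,a
    return np.round([x,y,a,b,t],1)
E
python3 - <<'E'
from h import *
for n in("top","scene"):
    im=np.load(n+"0im.npy");d=np.load(n+"0.npy");X=cloud(n,d);z=X[...,2]
    hsv=cv2.cvtColor(im,cv2.COLOR_RGB2HSV).astype(int);H,S,V=[hsv[...,i] for i in range(3)]
    # jack
    uj,us={"top":((317,168),(158,213)),"scene":((350,192),(389,100))}[n]
    m,st,ce=blob((abs(H-21)<8)&(S>80)&(z>.072)&(z<.088),*uj);print(n,"jack",rect(n,m,.08),st)
    m,st,ce=blob((z>.018)&(z<.036),*us);print("stir box",rect(n,m,.026),st)
    m2=(V>(145 if n=="top" else 215)) 
    uc={"top":((412,269),(222,280)),"scene":((221,223),(315,110))}[n]
    for k,u in zip(("cap","lid"),uc):
        m,st,ce=blob(cv2.morphologyEx(((V>(125 if n=="top" else 175))).astype(np.uint8),cv2.MORPH_CLOSE,np.ones((5,5))),*u)
        print(k,np.round(circ(plane(n,m,.02)),4) if 0 else circ(plane(n,m,.02)),st)
    # plate: darker bluish in stirrer
    ud,ub={"top":((320,260),(470,202)),"scene":((281,168),(231,299))}[n]
    for k,u,zz in(("dish",ud,.036),("beaker",ub,.068)):
        c=im[u[1]-30:u[1]+30,u[0]-30:u[0]+30];cv2.imwrite(f"pics/{n}_{k}.png",cv2.resize(c[:,:,::-1],None,fx=8,fy=8,interpolation=cv2.INTER_NEAREST))
    c=im[us[1]-30:us[1]+30,us[0]-30:us[0]+30];cv2.imwrite(f"pics/{n}_stir.png",cv2.resize(c[:,:,::-1],None,fx=8,fy=8,interpolation=cv2.INTER_NEAREST))
A=[cv2.imread(f"pics/{n}_{k}.png") for n in("top","scene") for k in("stir","dish","beaker")]
o=np.vstack([np.hstack(A[:3]),np.hstack(A[3:])]);o=np.clip(cv2.resize(o,(798,532),interpolation=cv2.INTER_AREA)*1.3,0,255);cv2.imwrite("pics/c2.png",o)
E
```

```text
top jack [663.8  -0.8 129.5  99.5  76.8] [ 282  138   69   57 2659]
stir box [570.7 350.9 106.3  64.1  83.3] [ 134  196   50   33 1233]
cap (array([ 0.44312872, -0.21425708]), np.float64(0.025808582205080515)) [401 257  24  25 464]
lid (array([0.42089058, 0.20688863]), np.float64(0.025495650478843685)) [210 268  25  24 463]
scene jack [668.2  -2.5 132.3 101.7  76.7] [ 315  165   69   60 2083]
stir box [575.5 347.8 112.4  66.5  82.7] [370  85  37  30 602]
cap (array([ 0.44528335, -0.21464778]), np.float64(0.026164081897188312)) [209 213  24  21 373]
lid (array([0.42465867, 0.20535296]), np.float64(0.026864824917542794)) [305 103  20  15 238][ WARN:0@0.665] global loadsave.cpp:1063 imwrite_ Unsupported depth image for selected encoder is fallbacked to CV_8U.
```

View pics/c2.png

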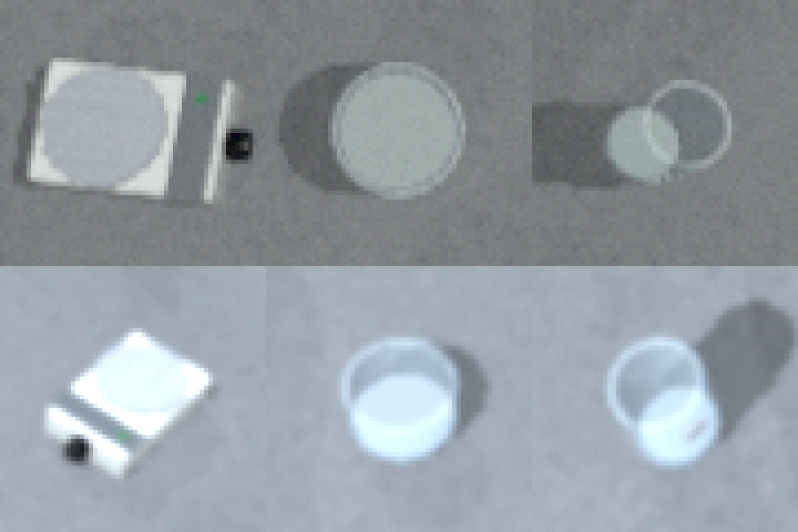

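Run:
```python
from h import *
from scipy.spatial.transform import Rotation as Ro
print("dish",ray("top",319.8,259.3,.036),ray("scene",281.2,165.3,.036))
print("beak",ray("top",475.2,200.2,.068),ray("top",465,204.3,.003),ray("scene",229,296,.068))
print("plate",ray("top",151.5,211,.03))
for q in((139.3,196.5),(178,201),(173.1,228.1),(134.8,224.1)):print(ray("top",*q,.026).round(4))
im=np.load("top0im.npy");hsv=cv2.cvtColor(im,cv2.COLOR_RGB2HSV).astype(int);V=hsv[...,2]
m,st,ce=blob(cv2.morphologyEx((V>124).astype(np.uint8),cv2.MORPH_OPEN,np.ones((3,3))),152,211);print(rect("top",m,.026),st)
m=np.zeros(V.shape,bool);m[190:235,128:190]=(hsv[190:235,128:190,1]>15)&(V[190:235,128:190]>120)
m,st,ce=blob(m,151,211);print("plate",circ(plane("top",m,.03)),st)
print(V[205:215,130:190:1].mean(0).round())
s=manip.get_state();R=Ro.from_quat(s["ee_rot"],scalar_first=True).as_matrix();print(R.round(3))
```

```text
dish [ 0.46454997 -0.00845131  0.036     ] [ 0.4706385  -0.00841383  0.036     ]
beak [ 0.59028782 -0.34505049  0.068     ] [ 0.59089996 -0.34541843  0.003     ] [ 0.59551382 -0.34400804  0.068     ]
plate [0.57189453 0.36774558 0.03      ]
[0.6054 0.3989 0.026 ]
[0.5951 0.3111 0.026 ]
[0.5339 0.3188 0.026 ]
[0.5429 0.4046 0.026 ]
[572.  368.7  70.   63.4  83.1] [135 196  35  31 866]
plate (array([0.57213769, 0.36919626]), np.float64(0.029309596537209492)) [137 198  28  27 574]
[100.  97.  92.  85.  76.  86. 112. 136. 140. 140. 140. 141. 140. 141.
 141. 141. 141. 142. 142. 141. 142. 142. 141. 142. 142. 143. 143. 143.
 143. 143. 142. 143. 143. 142. 138. 148. 166. 157. 121.  95.  94.  95.
  96.  97.  94.  96. 111. 141. 149. 110.  86.  82.  79.  79.  84.  95.
  95.  96.  97.  97.]
[[-0.001  0.43  -0.903]
 [ 0.002 -0.903 -0.43 ]
 [-1.    -0.002 -0.   ]]
```

```bash
cat >> h.py <<'E'
from scipy.spatial.transform import Rotation as Ro
def to(x,y,z,yaw=None):
    s=manip.get_state();R=Ro.from_quat(s["ee_rot"],scalar_first=True).as_matrix()
    d=R.T@(np.array([x,y,z])-s["position"]);cur=np.degrees(np.arctan2(R[1,1],R[0,1]))
    t=0 if yaw is None else (cur-yaw+90)%180-90
    print("t",round(float(s["clock"]),2),"pos",s["position"].round(4),"yaw",cur.round(2),"tilt",R[:,0].round(4),"w",round(float(s["width"]),4),"F",s["contact_force"].round(1),"q6",s["qpos"][5].round(2))
    print("shift",d.round(4),"turn",round(t,2))
E
python3 -c "
from h import *
to(.572,.355,.16,-6.9)"
```

```text
t 0.1 pos [ 0.2473 -0.5186  0.2064] yaw -64.51 tilt [-5.0e-04  1.5e-03 -1.0e+00] w 0.0853 F [ 0.1 -0.2  0.8] q6 -0.12
shift [ 0.0476 -0.6488 -0.669 ] turn -57.61
```

{"op": "play_rows", "data": {
  "plan": [
    [[0,0,-0.03,-0.03,-5],[0,0,-0.06,-0.062,-10],[0,0,-0.095,-0.1,-15],[0,0,-0.13,-0.134,-20],[0,0,-0.165,-0.17,-25],[0,0,-0.2,-0.206,-30],[0,0,-0.235,-0.242,-35],[0,0,-0.27,-0.278,-40],[0,0,-0.305,-0.314,-45],[0,0,-0.34,-0.35,-50],[0,0,-0.375,-0.386,-55],[0,0,-0.41,-0.422,-57.6]]
  ],
  "grip_force": 40
}}

```text
clock: 1.3
position: [0.4511, 0.0332, 0.2071]
ee_rot: [0.469, 0.529, 0.47, -0.528]
contact_force: [1.5, 0.1, -0.4]
width: 0.0855
```

```bash
python3 -c "
from h import *
to(.572,.355,.15,-6.9)"
```

```text
t 1.3 pos [0.4511 0.0332 0.2071] yaw -6.76 tilt [-5.0e-04  1.3e-03 -1.0e+00] w 0.0855 F [ 1.5  0.1 -0.4] q6 0.04
shift [ 0.0574  0.0823 -0.3337] turn 0.14
```

{"op": "play_rows", "data": {
  "plan": [
    [[0,0,0.01,-0.035,0],[0,0,0.02,-0.075,0],[0,0,0.03,-0.115,0],[0,0,0.04,-0.155,0],[0,0.005,0.05,-0.195,0],[0,0.015,0.06,-0.235,0],[0,0.03,0.07,-0.275,0],[0,0.045,0.078,-0.31,0],[0,0.055,0.082,-0.33,0],[0,0.0574,0.0823,-0.3337,0.14],[0,0.0574,0.0823,-0.3337,0.14]]
  ]
}}

```text
clock: 2.4
position: [0.5714, 0.3544, 0.1492]
ee_rot: [-0.469, -0.528, -0.47, 0.53]
contact_force: [0.4, -0.4, 0.6]
width: 0.0858
```

```bash
python3 -c "
from h import *
to(.572,.355,.06,-6.9)
for n in('top','scene'):
    im,d=manip.get_image(n);u,v=proj(n,(.572,.355,.08)).astype(int);print(u,v)
    c=im[max(v-60,0):v+60,max(u-60,0):u+60,::-1];cv2.imwrite(f'pics/{n}1.png',cv2.resize(c,None,fx=5,fy=5))
"
```

```text
t 2.4 pos [0.5714 0.3544 0.1492] yaw -6.86 tilt [-2.5e-03 -5.0e-04 -1.0e+00] w 0.0858 F [ 0.4 -0.4  0.6] q6 0.57
shift [ 0.0891  0.0008 -0.0007] turn 0.04
148 207
389 84
```

View pics/scene1.png

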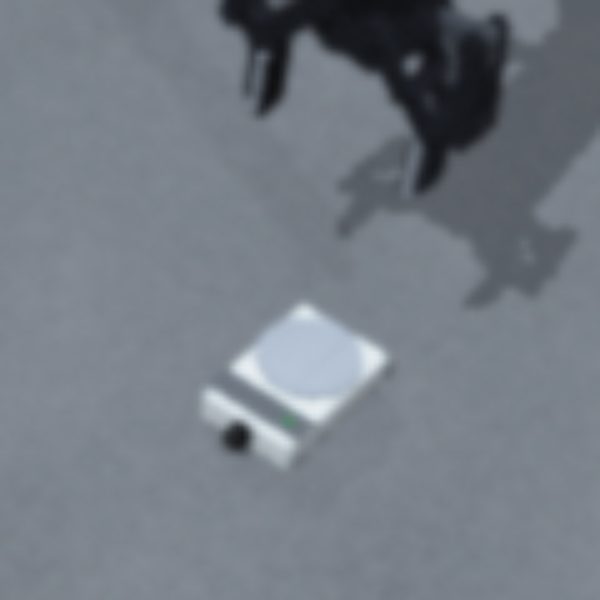

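View pics/top1.png

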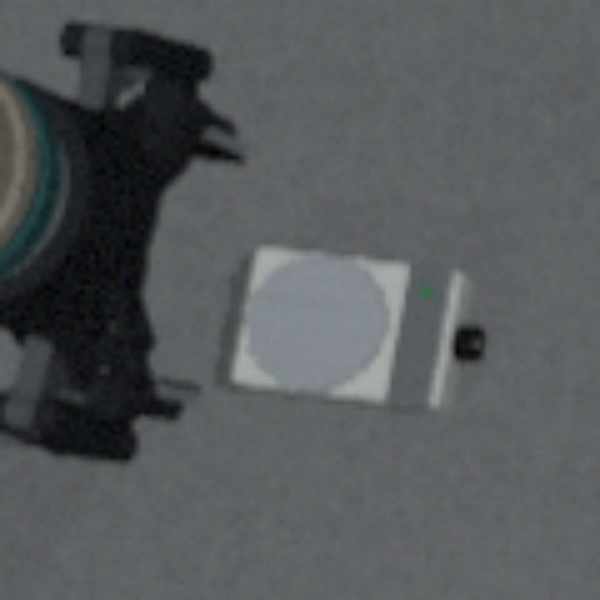

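```bash
python3 -c "
from h import *
for z in(.149,.155,.162,.17):print(z,proj('scene',(.5714,.3544,z)).round(1),proj('top',(.5714,.3544,z)).round(1), ray('scene',396.7,54.7,z).round(4),ray('top',130.4,203.7,z).round(4))
# triangulate each tip
for a,b in(((381.4,46.4),(136.6,178.4)),((412,63),(124.2,229))):
  Cs=[];
  for n,u in(('scene',a),('top',b)):
    A=ray(n,*u,0.);B=ray(n,*u,.3);Cs.append((A,(B-A)/np.linalg.norm(B-A)))
  M=sum(np.eye(3)-np.outer(d,d) for _,d in Cs);v=sum((np.eye(3)-np.outer(d,d))@A for A,d in Cs);print(np.linalg.solve(M,v))
"
```

```text
0.149 [393.5  64.8] [135.1 203.3] [0.5593 0.3932 0.149 ] [0.5707 0.3634 0.149 ]
0.155 [393.9  63. ] [133.8 202.9] [0.5619 0.3864 0.155 ] [0.5698 0.3608 0.155 ]
0.162 [394.3  60.9] [132.2 202.3] [0.565  0.3785 0.162 ] [0.5687 0.3577 0.162 ]
0.17 [394.8  58.4] [130.4 201.7] [0.5685 0.3695 0.17  ] [0.5675 0.3542 0.17  ]
[0.58000896 0.2845866  0.27042467]
[0.55780299 0.42738363 0.08384037]
```

```bash
python3 -c "
from h import *
for b,a in(((381.4,46.4),(124.2,229)),((412,63),(136.6,178.4))):
  Cs=[];
  for n,u in(('scene',b),('top',a)):
    A=ray(n,*u,0.);B=ray(n,*u,.3);Cs.append((A,(B-A)/np.linalg.norm(B-A)))
  M=sum(np.eye(3)-np.outer(d,d) for _,d in Cs);v=sum((np.eye(3)-np.outer(d,d))@A for A,d in Cs);print(np.linalg.solve(M,v))
"
```

```text
[0.52151654 0.36223859 0.1771157 ]
[0.61794432 0.34367543 0.1840725 ]
```

{"op": "play_rows", "data": {
  "plan": [
    [[0,0.02,0.0008,-0.0007,0],[0,0.05,0.0008,-0.0007,0],[0,0.08,0.0008,-0.0007,0],[0,0.105,0.0008,-0.0007,0],[0,0.12,0.0008,-0.0007,0],[0,0.131,0.0008,-0.0007,0],[0,0.137,0.0008,-0.0007,0],[0,0.137,0.0008,-0.0007,0]]
  ]
}}

```text
clock: 3.3
position: [0.5728, 0.3536, 0.0139]
ee_rot: [-0.468, -0.529, -0.469, 0.53]
contact_force: [-0.7, -0.5, 0.5]
width: 0.0851
```

```bash
python3 -c "
from h import *
to(.572,.355,.003,-6.9)
for n in('top','scene'):
    im,d=manip.get_image(n);u,v=proj(n,(.572,.355,.04)).astype(int);print(u,v)
    c=im[max(v-50,0):v+50,max(u-60,0):u+60,::-1];cv2.imwrite(f'pics/{n}2.png',cv2.resize(c,None,fx=6,fy=6))
"
```

```text
t 3.3 pos [0.5728 0.3536 0.0139] yaw -6.98 tilt [-3.e-04  3.e-04 -1.e+00] w 0.0851 F [-0.7 -0.5  0.5] q6 0.57
shift [ 0.0109 -0.0009 -0.0013] turn -0.08
155 210
387 94
```

View pics/scene2.png

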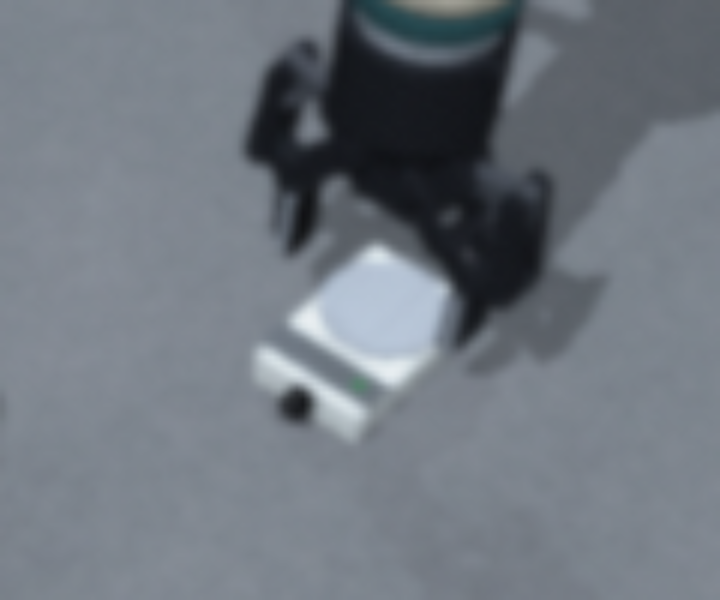

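View pics/top2.png

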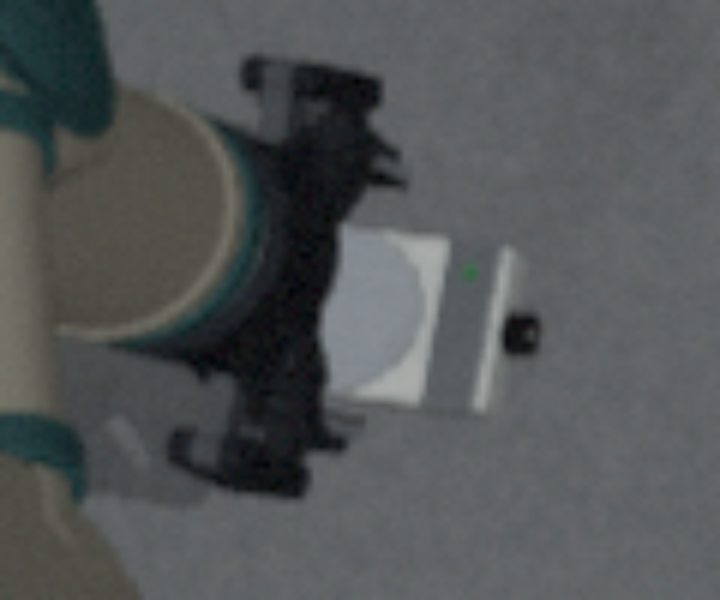

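```bash
python3 -c "
from h import *
for z in(.014,.02,.027,.035,.045):print(z,ray('scene',404.5,101.5,z).round(4),ray('scene',375.7,85.5,z).round(4),ray('top',162,190.5,z).round(4))
"
```

```text
0.014 [0.615  0.3849 0.014 ] [0.5144 0.3923 0.014 ] [0.6214 0.353  0.014 ]
0.02 [0.6169 0.3792 0.02  ] [0.5169 0.3865 0.02  ] [0.6203 0.3508 0.02  ]
0.027 [0.6191 0.3725 0.027 ] [0.5199 0.3798 0.027 ] [0.619  0.3482 0.027 ]
0.035 [0.6215 0.3649 0.035 ] [0.5233 0.3722 0.035 ] [0.6176 0.3453 0.035 ]
0.045 [0.6246 0.3554 0.045 ] [0.5275 0.3626 0.045 ] [0.6158 0.3416 0.045 ]
```

{"op": "play_rows", "data": {
  "plan": [
    [[0,0.006,-0.0009,-0.0013,0],[0,0.012,-0.0009,-0.0013,0],[0,0.0145,-0.0009,-0.0013,0],[0,0.0145,-0.0009,-0.0013,0],[0.3,0.0145,-0.0009,-0.0013,0],[0.5,0.0145,-0.0009,-0.0013,0],[0.5,0.0145,-0.0009,-0.0013,0],[0.5,0.0145,-0.0009,-0.0013,0],[0.5,0.0145,-0.0009,-0.0013,0],[0.5,0.0145,-0.0009,-0.0013,0]]
  ],
  "grip_force": 50
}}

```text
clock: 4.4
position: [0.5733, 0.3565, 0.004]
ee_rot: [0.469, 0.531, 0.469, -0.528]
contact_force: [-3.8, -1.4, 15.3]
width: 0.0429
```

```bash
python3 -c "
from h import *
to(.572,.355,.003,-6.9)
for n in('top','scene'):
    im,d=manip.get_image(n);u,v=proj(n,(.572,.355,.04)).astype(int);print(u,v)
    c=im[max(v-50,0):v+50,max(u-60,0):u+60,::-1];cv2.imwrite(f'pics/{n}3.png',cv2.resize(c,None,fx=6,fy=6))
"
```

```text
t 4.4 pos [0.5733 0.3565 0.004 ] yaw -6.96 tilt [ 0.0037  0.0031 -1.    ] w 0.0429 F [-3.8 -1.4 15.3] q6 0.57
shift [ 0.001  -0.0011  0.0017] turn -0.06
155 210
387 94
```

View pics/scene3.png

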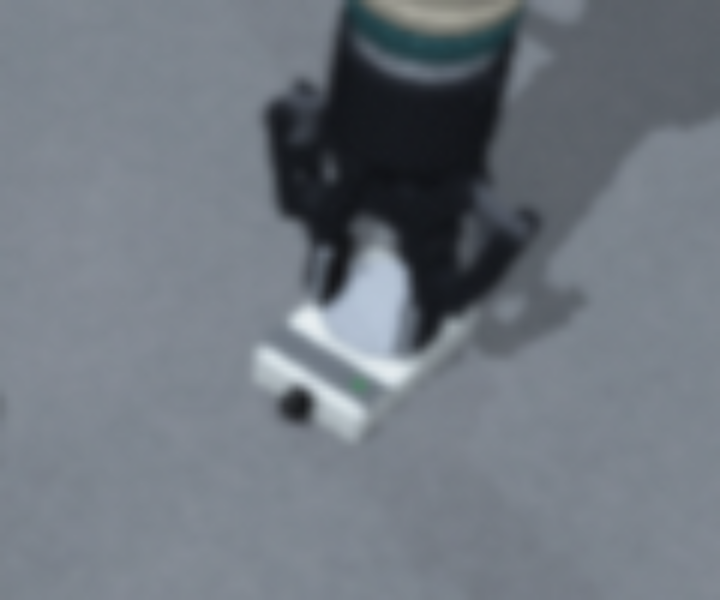

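The fingers closed to 43 mm over the plate and press on the top with 15 N. They stand higher above the TCP than I assumed, so I back off and measure the fingertip height.

{"op": "play_rows", "data": {
  "plan": [
    [[0.5,-0.004,-0.001,0.001,0],[0.3,-0.012,-0.001,0.001,0],[0,-0.02,-0.001,0.001,0],[0,-0.02,-0.001,0.001,0],[0,-0.02,-0.001,0.001,0],[0,-0.02,-0.001,0.001,0]]
  ]
}}

```text
clock: 5.1
position: [0.5719, 0.3554, 0.0235]
ee_rot: [0.469, 0.531, 0.469, -0.528]
contact_force: [-0.6, 0.3, -1.0]
width: 0.0852
```

```bash
python3 -c "
from h import *
to(.572,.355,.0,-6.9)
for n in('top','scene'):
    im,d=manip.get_image(n);np.save(f'{n}4.npy',d);np.save(f'{n}4im.npy',im)
    X=cloud(n,d);s=manip.get_state();R=Ro.from_quat(s['ee_rot'],scalar_first=True).as_matrix()
    L=(X-s['position'])@R   # tool coordinates
    m=(np.abs(L[...,1])>.036)&(np.abs(L[...,1])<.06)&(np.abs(L[...,2])<.016)&(X[...,2]>.008)&(im.max(-1)<70)
    for sg in(1,-1):
        q=L[m&(sg*L[...,1]>0)];
        if len(q): i=np.argsort(-q[:,0])[:12];print(n,sg,len(q),q[i].round(3).tolist())
"
```

```text
t 5.1 pos [0.5719 0.3554 0.0235] yaw -6.96 tilt [ 0.0029  0.0027 -1.    ] w 0.0852 F [-0.6  0.3 -1. ] q6 0.57
shift [0.0235 0.0001 0.0005] turn -0.06
top 1 216 [[-0.038, 0.043, 0.006], [-0.039, 0.043, 0.008], [-0.04, 0.043, 0.005], [-0.044, 0.043, 0.013], [-0.045, 0.043, -0.003], [-0.048, 0.044, 0.012], [-0.049, 0.043, 0.001], [-0.049, 0.055, 0.008], [-0.051, 0.052, 0.009], [-0.051, 0.052, 0.007], [-0.051, 0.043, 0.004], [-0.052, 0.043, 0.007]]
top -1 388 [[-0.044, -0.051, 0.008], [-0.047, -0.045, 0.013], [-0.048, -0.054, 0.008], [-0.048, -0.052, 0.008], [-0.051, -0.05, 0.009], [-0.052, -0.045, 0.012], [-0.054, -0.054, 0.008], [-0.056, -0.045, 0.012], [-0.057, -0.05, 0.009], [-0.057, -0.052, 0.009], [-0.06, -0.055, 0.009], [-0.06, -0.053, 0.008]]
scene 1 267 [[-0.045, 0.05, 0.003], [-0.05, 0.054, 0.006], [-0.05, 0.056, 0.005], [-0.052, 0.053, 0.006], [-0.053, 0.057, -0.002], [-0.056, 0.058, 0.005], [-0.056, 0.056, 0.007], [-0.056, 0.054, 0.004], [-0.057, 0.053, 0.007], [-0.06, 0.058, 0.002], [-0.06, 0.052, 0.007], [-0.061, 0.058, 0.007]]
scene -1 139 [[-0.043, -0.041, 0.001], [-0.044, -0.041, -0.004], [-0.044, -0.04, 0.007], [-0.045, -0.042, 0.009], [-0.046, -0.04, -0.006], [-0.047, -0.041, 0.006], [-0.049, -0.041, -0.002], [-0.049, -0.042, 0.01], [-0.049, -0.04, 0.003], [-0.052, -0.04, -0.004], [-0.053, -0.041, -0.006], [-0.054, -0.04, 0.005]]
```

```bash
python3 -c "
from h import *
s=manip.get_state();R=Ro.from_quat(s['ee_rot'],scalar_first=True).as_matrix()
for n in('top','scene'):
    im=np.load(f'{n}4im.npy');d=np.load(f'{n}4.npy')
    X=cloud(n,d);L=(X-s['position'])@R
    m=(np.abs(L[...,1])>.037)&(np.abs(L[...,1])<.06)&(np.abs(L[...,2])<.016)&(X[...,2]>.012)
    for sg in(1,-1):
        mm=m&(sg*L[...,1]>0);q=L[mm];c=im[mm];i=np.argsort(-q[:,0])[:10]
        print(n,sg,len(q));print(np.c_[q[i].round(3)*1000,c[i]].astype(int).tolist())
    u,v=proj(n,(.572,.355,.05)).astype(int)
    cv2.imwrite(f'pics/{n}4.png',cv2.resize(np.clip(im[max(v-45,0):v+45,max(u-50,0):u+50,::-1]*1.6,0,255).astype(np.uint8),None,fx=6,fy=6,interpolation=cv2.INTER_NEAREST))
"
```

```text
top 1 289
[[-38, 43, 6, 31, 30, 33], [-39, 43, 8, 33, 40, 40], [-40, 43, 5, 36, 38, 42], [-43, 54, 8, 66, 69, 70], [-43, 47, 11, 84, 87, 91], [-44, 43, 13, 62, 68, 69], [-45, 43, -3, 23, 24, 20], [-45, 49, 12, 87, 89, 92], [-45, 45, 13, 78, 81, 82], [-48, 44, 12, 63, 64, 66]]
top -1 901
[[-41, -44, 12, 80, 82, 84], [-41, -53, 7, 69, 72, 73], [-44, -49, 12, 83, 87, 89], [-44, -49, 8, 66, 73, 74], [-44, -51, 8, 59, 64, 63], [-45, -49, 10, 75, 82, 83], [-46, -47, 13, 73, 75, 79], [-47, -43, 12, 77, 80, 81], [-47, -45, 13, 57, 59, 62], [-48, -54, 8, 40, 41, 40]]
scene 1 331
[[-38, 51, 3, 95, 101, 107], [-38, 51, 9, 125, 133, 140], [-40, 46, 11, 143, 155, 166], [-41, 44, 8, 126, 137, 151], [-42, 55, 5, 95, 101, 107], [-42, 47, 8, 112, 122, 133], [-44, 51, 5, 65, 71, 78], [-45, 50, 3, 56, 61, 69], [-45, 52, 11, 107, 115, 123], [-45, 50, 14, 128, 137, 147]]
scene -1 217
[[-34, -42, -6, 101, 107, 115], [-36, -42, 8, 100, 106, 113], [-36, -41, -9, 101, 107, 115], [-39, -45, 9, 95, 101, 110], [-40, -41, 1, 73, 77, 84], [-41, -40, 7, 78, 83, 89], [-41, -40, -8, 79, 83, 90], [-43, -52, 5, 101, 110, 119], [-43, -41, 1, 45, 47, 51], [-43, -39, -1, 74, 78, 84]]
```

View pics/scene4.png

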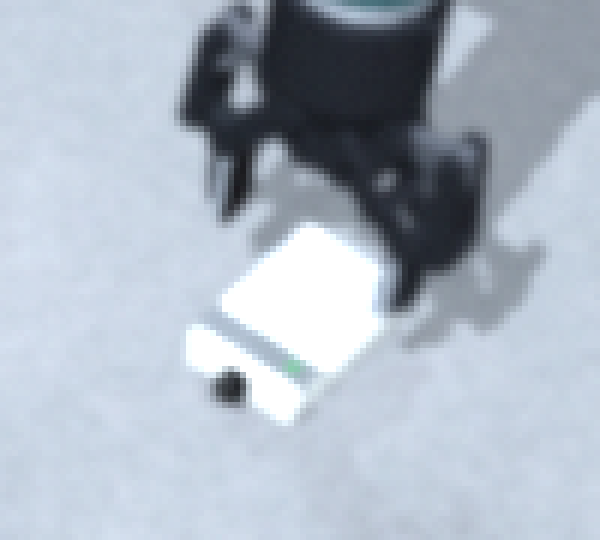

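Both depth views put the open fingertips about 36 mm behind the reported TCP, not 13 mm. The contact at 43 mm width (about 26 mm behind) fits this. I will go lower in stages and watch the force.

{"op": "play_rows", "data": {
  "plan": [
    [[0,0.01,0,0.0005,0],[0,0.02,0,0.0005,0],[0,0.028,0,0.0005,0],[0,0.034,0,0.0005,0],[0,0.038,0,0.0005,0],[0,0.038,0,0.0005,0]]
  ]
}}

```text
clock: 5.8
position: [0.5714, 0.3548, -0.0156]
ee_rot: [0.469, 0.53, 0.469, -0.529]
contact_force: [0.5, -0.5, -0.2]
width: 0.0854
```

```bash
cat > tips.py <<'E'
from h import *
import sys
to(.572,.355,.0,-6.9)
tag=sys.argv[1]
for n in('top','scene'):
    im,d=manip.get_image(n);s=manip.get_state();R=Ro.from_quat(s['ee_rot'],scalar_first=True).as_matrix()
    u,v=proj(n,s['position']+[0,0,.04]).astype(int)
    cv2.imwrite(f'pics/{n}{tag}.png',cv2.resize(np.clip(im[max(v-50,0):v+50,max(u-60,0):u+60,::-1]*1.3,0,255).astype(np.uint8),None,fx=6,fy=6,interpolation=cv2.INTER_CUBIC))
a,b=[cv2.resize(cv2.imread(f'pics/{n}{tag}.png'),(400,400)) for n in('scene','top')]
cv2.imwrite(f'pics/both{tag}.png',np.hstack([a,b]))
E
python3 tips.py 5
```

```text
t 5.8 pos [ 0.5714  0.3548 -0.0156] yaw -6.96 tilt [ 0.0014  0.002  -1.    ] w 0.0854 F [ 0.5 -0.5 -0.2] q6 0.57
shift [-0.0156  0.0006 -0.0003] turn -0.06
```

View pics/both5.png

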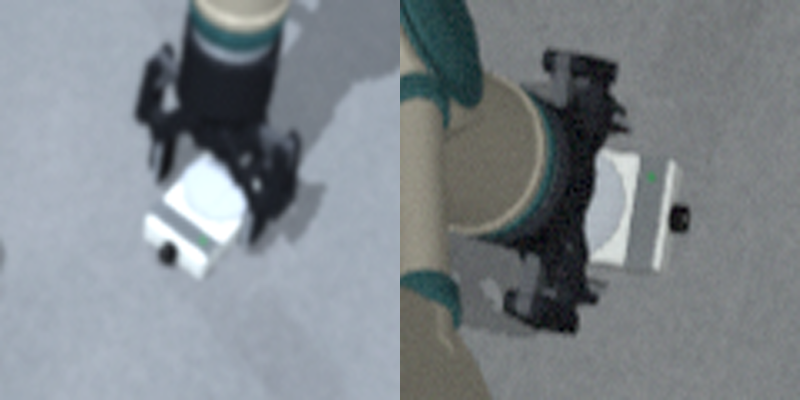

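The fingers straddle the box in both views: right fingertip at about (258,238), left at about (165,178). There is no contact force with the TCP reading -16 mm, so I go 5 mm lower and close.

{"op": "play_rows", "data": {
  "plan": [
    [[0,0.003,0.0006,-0.0003,0],[0,0.006,0.0006,-0.0003,0],[0,0.006,0.0006,-0.0003,0],[0.1,0.006,0.0006,-0.0003,0],[0.2,0.006,0.0006,-0.0003,0],[0.3,0.006,0.0006,-0.0003,0],[0.4,0.006,0.0006,-0.0003,0],[0.4,0.006,0.0006,-0.0003,0],[0.4,0.006,0.0006,-0.0003,0]]
  ],
  "grip_force": 50
}}

```text
clock: 6.8
position: [0.5729, 0.3554, -0.0201]
ee_rot: [0.469, 0.531, 0.469, -0.528]
contact_force: [-1.0, -0.9, 4.1]
width: 0.0632
```

```bash
python3 tips.py 6
```

```text
t 6.8 pos [ 0.5729  0.3554 -0.0201] yaw -6.96 tilt [ 0.0035  0.003  -1.    ] w 0.0632 F [-1.  -0.9  4.1] q6 0.57
shift [-0.0201 -0.0008  0.0005] turn -0.06
```

View pics/both6.png

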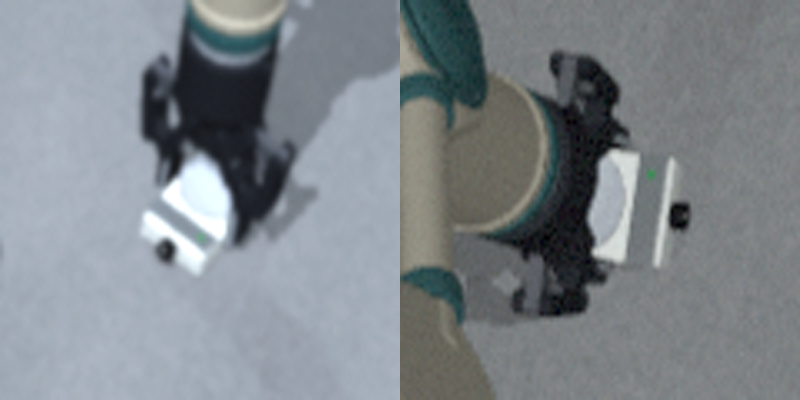

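{"op": "play_rows", "data": {
  "plan": [
    [[0.4,-0.004,0,0,0],[0.4,-0.01,0,0,0],[0.4,-0.02,0,0,0],[0.4,-0.03,0,0,0],[0.4,-0.03,0,0,0],[0.4,-0.03,0,0,0]]
  ],
  "grip_force": 70
}}

```text
clock: 7.5
position: [0.5731, 0.3555, 0.0105]
ee_rot: [0.469, 0.531, 0.469, -0.527]
contact_force: [-0.8, 0.2, -3.0]
width: 0.0625
```

```bash
python3 tips.py 7; python3 -c "
from h import *
to(.666,-.001,.13,-13.2)"
```

```text
t 7.5 pos [0.5731 0.3555 0.0105] yaw -6.96 tilt [ 0.0045  0.0035 -1.    ] w 0.0625 F [-0.8  0.2 -3. ] q6 0.57
shift [ 0.0105 -0.0011  0.0007] turn -0.06
t 7.6 pos [0.5724 0.3552 0.0097] yaw -6.96 tilt [ 0.003   0.0028 -1.    ] w 0.0623 F [-0. -1. -3.] q6 0.57
shift [-0.121   0.1363  0.3419] turn 6.24
```

View pics/both7.png

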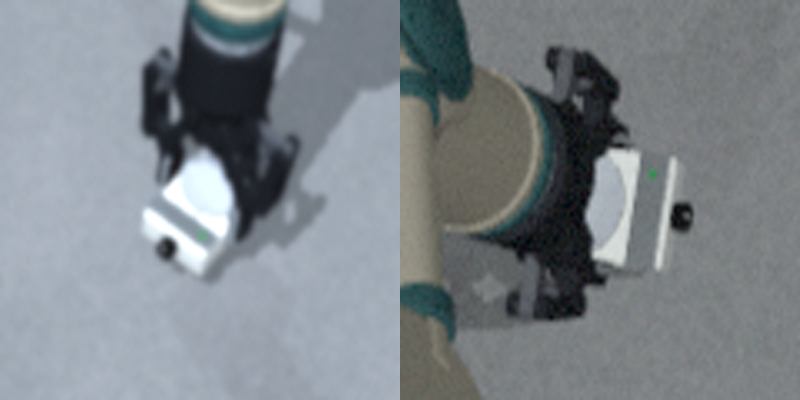

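The box is lifted, with its shadow detached at about (215,275) and 3 N of weight. I carry it up and over to the jack.

{"op": "play_rows", "data": {
  "plan": [
    [[0.4,-0.02,0.0,0.0,0],[0.4,-0.045,0.003,0.007,0],[0.4,-0.07,0.009,0.023,0.5],[0.4,-0.095,0.019,0.048,1],[0.4,-0.112,0.031,0.078,2],[0.4,-0.121,0.045,0.113,3],[0.4,-0.121,0.06,0.15,4],[0.4,-0.121,0.075,0.188,5],[0.4,-0.121,0.089,0.223,6],[0.4,-0.121,0.102,0.255,6.2],[0.4,-0.121,0.113,0.283,6.2],[0.4,-0.121,0.122,0.306,6.2]]
  ]
}}

```text
clock: 8.8
position: [0.656, 0.0342, 0.1294]
ee_rot: [0.439, 0.555, 0.439, -0.553]
contact_force: [-0.6, 0.3, -3.3]
width: 0.0625
```

```bash
python3 -c "
from h import *
to(.666,-.001,.13,-13.2)"
```

```text
t 8.8 pos [0.656  0.0342 0.1294] yaw -13.23 tilt [ 0.0018  0.0023 -1.    ] w 0.0625 F [-0.6  0.3 -3.3] q6 0.17
shift [-0.0007  0.0178  0.032 ] turn -0.03
```

{"op": "play_rows", "data": {
  "plan": [
    [[0.4,0,0.009,0.016,0],[0.4,0,0.015,0.027,0],[0.4,0,0.018,0.032,0],[0.4,0,0.018,0.032,0],[0.4,0,0.018,0.032,0]]
  ]
}}

```text
clock: 9.3
position: [0.6659, 0.0001, 0.1292]
ee_rot: [0.439, 0.555, 0.44, -0.553]
contact_force: [0.8, -0.7, -3.0]
width: 0.0624
```

```bash
python3 tips.py 8; python3 -c "
from h import *
to(.666,-.001,.063,-13.2)"
```

```text
t 9.3 pos [6.659e-01 1.000e-04 1.292e-01] yaw -13.19 tilt [ 0.0013  0.0032 -1.    ] w 0.0624 F [ 0.8 -0.7 -3. ] q6 0.12
shift [ 0.1302 -0.1725 -0.3237] turn -6.29
t 9.4 pos [6.659e-01 2.000e-04 1.293e-01] yaw -13.16 tilt [ 0.0015  0.0029 -1.    ] w 0.062 F [ 0.3  0.2 -2.7] q6 0.12
shift [0.0663 0.0003 0.0013] turn 0.04
```

View pics/both8.png

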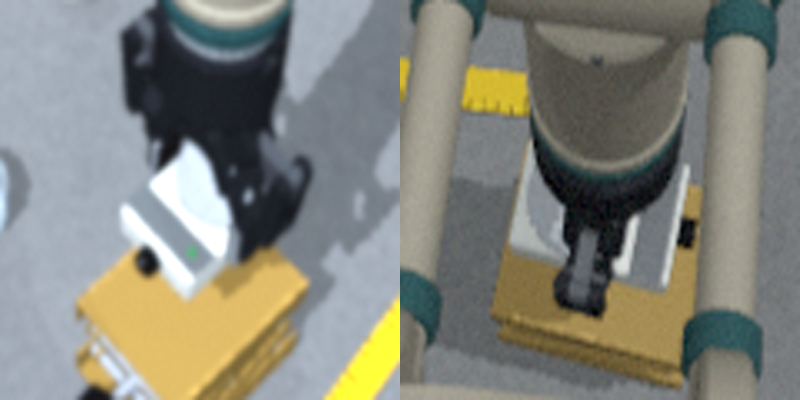

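{"op": "play_rows", "data": {
  "plan": [
    [[0.4,0.015,0.0003,0.0013,0],[0.4,0.035,0.0003,0.0013,0],[0.4,0.05,0.0003,0.0013,0],[0.4,0.06,0.0003,0.0013,0],[0.4,0.0645,0.0003,0.0013,0],[0.4,0.0665,0.0003,0.0013,0],[0.4,0.0665,0.0003,0.0013,0]]
  ]
}}

```text
clock: 10.1
position: [0.6664, -0.0008, 0.0632]
ee_rot: [0.439, 0.555, 0.44, -0.553]
contact_force: [-0.4, -0.1, -3.7]
width: 0.0623
```

```bash
python3 tips.py 9; python3 -c "
from h import *
to(.666,-.001,.060,-13.2)"
```

```text
t 10.1 pos [ 0.6664 -0.0008  0.0632] yaw -13.14 tilt [ 0.0022  0.0029 -1.    ] w 0.0623 F [-0.4 -0.1 -3.7] q6 0.12
shift [ 0.064  -0.1729 -0.3248] turn -6.24
t 10.2 pos [ 0.6666 -0.0009  0.0637] yaw -13.15 tilt [ 0.0031  0.0028 -1.    ] w 0.0628 F [-0.4 -0.1 -3.5] q6 0.12
shift [ 0.0037 -0.0006  0.0002] turn 0.05
```

View pics/both9.png

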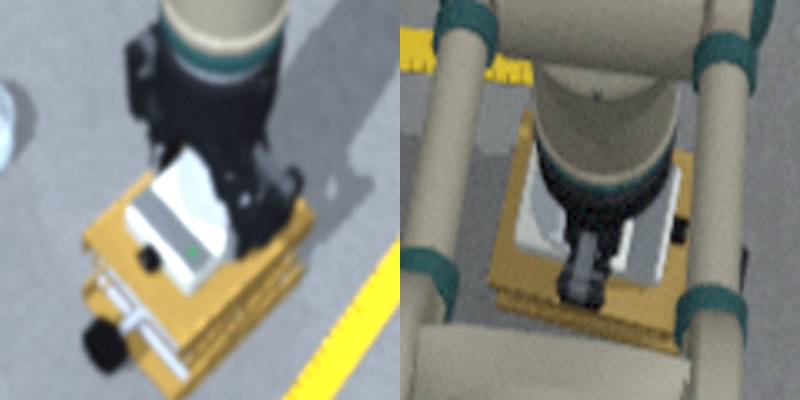

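{"op": "play_rows", "data": {
  "plan": [
    [[0.4,0.0015,0,0,0],[0.4,0.003,0,0,0],[0.4,0.004,0,0,0],[0.4,0.004,0,0,0]]
  ]
}}

```text
clock: 10.6
position: [0.6668, -0.001, 0.0601]
ee_rot: [0.439, 0.556, 0.439, -0.552]
contact_force: [-0.3, 0.3, 0.4]
width: 0.0622
```

{"op": "play_rows", "data": {
  "plan": [
    [[0.4,0.0007,0,0,0],[0.3,0.0007,0,0,0],[0.2,0.0007,0,0,0],[0.1,0.0007,0,0,0],[0,0.0007,0,0,0],[0,0.0007,0,0,0],[0,0.0007,0,0,0],[0,-0.01,0,0,0],[0,-0.03,0,0,0],[0,-0.06,0,0,0],[0,-0.1,0,0,0],[0,-0.14,0,0,0]]
  ],
  "grip_force": 40
}}

```text
clock: 11.8
position: [0.666, -0.0013, 0.202]
ee_rot: [0.439, 0.556, 0.439, -0.552]
contact_force: [0.2, -0.1, 0.2]
width: 0.0853
```

```bash
python3 -c "
from h import *
to(.466,-.0085,.20,-13.2)"
```

```text
t 11.8 pos [ 0.666  -0.0013  0.202 ] yaw -13.16 tilt [ 0.0035  0.0027 -1.    ] w 0.0853 F [ 0.2 -0.1  0.2] q6 0.12
shift [ 0.0013 -0.1931  0.0525] turn 0.04
```

{"op": "play_rows", "data": {
  "plan": [
    [[0,0,-0.03,0.008,0],[0,0,-0.07,0.019,0],[0,0,-0.11,0.03,0],[0,0,-0.15,0.041,0],[0,0,-0.18,0.05,0],[0,0,-0.193,0.0525,0],[0,0,-0.193,0.0525,0],[0,0,-0.193,0.0525,0]]
  ]
}}

```text
clock: 12.6
position: [0.4679, -0.0087, 0.2021]
ee_rot: [0.44, 0.556, 0.439, -0.552]
contact_force: [1.2, 0.1, 0.2]
width: 0.0852
```

```bash
python3 -c "
from h import *
to(.466,-.0085,.20,-13.2)
for n in('top','scene'):
    im,d=manip.get_image(n);np.save(n+'10im.npy',im);np.save(n+'10.npy',d);cv2.imwrite(f'pics/{n}10.png',im[:,:,::-1])
    u,v=proj(n,(.666,-.001,.1)).astype(int)
    cv2.imwrite(f'pics/c{n}.png',cv2.resize(np.clip(im[v-50:v+50,u-50:u+50,::-1]*1.2,0,255).astype(np.uint8),(400,400),interpolation=cv2.INTER_CUBIC))
cv2.imwrite('pics/c10.png',np.hstack([cv2.imread(f'pics/c{n}.png') for n in('scene','top')]))
"
```

```text
t 12.6 pos [ 0.4679 -0.0087  0.2021] yaw -13.16 tilt [ 0.0067  0.0023 -1.    ] w 0.0852 F [1.2 0.1 0.2] q6 0.06
shift [ 0.0021 -0.0019  0.0003] turn 0.04
```

View pics/c10.png

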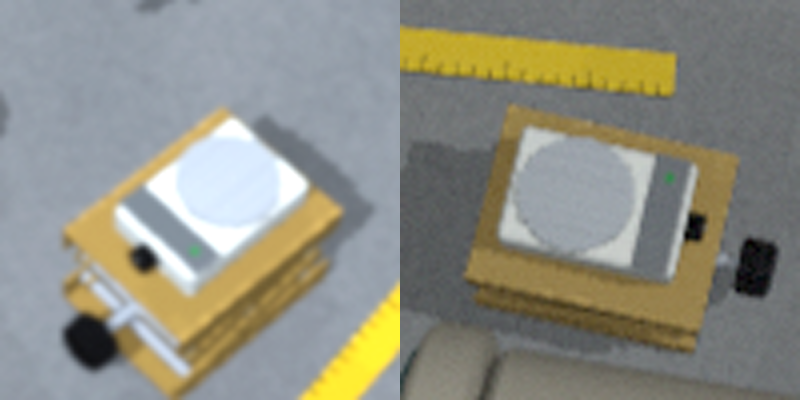

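View pics/top10.png

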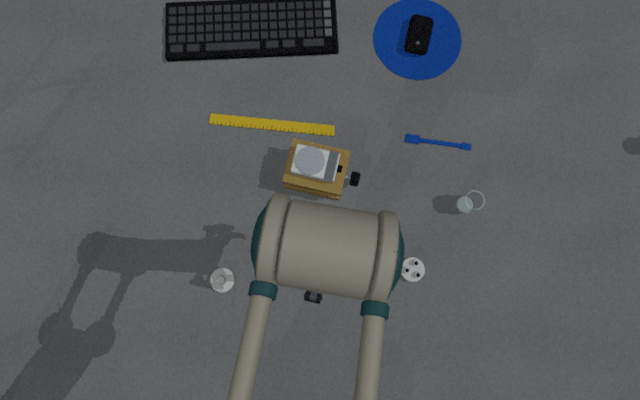

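The stirrer stands flat and square on the jack platform in both views (plate centre at about (310,163) in the top view). I measure its offset next.

Run:
```python
from h import *
J=np.array([.664,-.001]);
im=np.load("top10im.npy");hsv=cv2.cvtColor(im,cv2.COLOR_RGB2HSV).astype(int)
m=np.zeros(im.shape[:2],bool);sl=np.s_[140:185,288:345];m[sl]=(hsv[...,1][sl]<45)&(hsv[...,2][sl]>85)
m=cv2.morphologyEx(m.astype(np.uint8),cv2.MORPH_OPEN,np.ones((3,3)))
m1,st,ce=blob(m,315,163);print(rect("top",m1,.106),st)
# plate circle from picture: edges
m=np.zeros(im.shape[:2],bool);m[sl]=(hsv[...,1][sl]>=14)&(hsv[...,1][sl]<40)&(hsv[...,2][sl]>125)
m=cv2.morphologyEx(m.astype(np.uint8),cv2.MORPH_OPEN,np.ones((3,3)))
m1,st,ce=blob(m,310,163);print(circ(plane("top",m1,.11)),st)
n="scene";im=np.load("scene10im.npy");hsv=cv2.cvtColor(im,cv2.COLOR_RGB2HSV).astype(int)
u,v=proj(n,(.666,-.001,.1)).astype(int)
print(u,v, "plate scene",ray(n,u-50+228/4,v-50+182/4,.11),"plate top",ray("top",*(proj("top",(.666,-.001,.1)).astype(int)-50+np.array([(575-400)/4,193/4])),.11))
```

```text
[664.6   2.2  95.9  67.5  75.9] [ 290  144   50   38 1387]
(array([0.66862671, 0.01370596]), np.float64(0.029245281196325176)) [295 147  29  28 636]
349 187 plate scene [0.67362459 0.01167742 0.11      ] plate top [0.66838262 0.0128957  0.11      ]
```

{"op": "play_rows", "data": {
  "plan": [
    [[0,0.03,-0.001,0,0],[0,0.07,-0.001,0,0],[0,0.11,-0.001,0,0],[0,0.14,-0.001,0,0],[0,0.155,-0.001,0,0],[0,0.16,-0.001,0,0],[0,0.16,-0.001,0,0]]
  ]
}}

```text
clock: 13.4
position: [0.4686, -0.0081, 0.0408]
ee_rot: [0.44, 0.556, 0.439, -0.552]
contact_force: [0.6, 0.8, 0.4]
width: 0.0854
```

```bash
python3 tips.py 11;python3 -c "
from h import *
to(.4665,-.0085,-.018,-13.2)"
```

```text
t 13.4 pos [ 0.4686 -0.0081  0.0408] yaw -13.14 tilt [ 0.0039  0.0028 -1.    ] w 0.0854 F [0.6 0.8 0.4] q6 0.06
shift [ 0.0422  0.018  -0.3769] turn -6.24
t 13.5 pos [ 0.4694 -0.0082  0.0422] yaw -13.14 tilt [ 0.0069  0.0023 -1.    ] w 0.0855 F [ 0.3  0.2 -0.1] q6 0.06
shift [ 0.0601 -0.0031  0.0012] turn 0.06
```

View pics/both11.png

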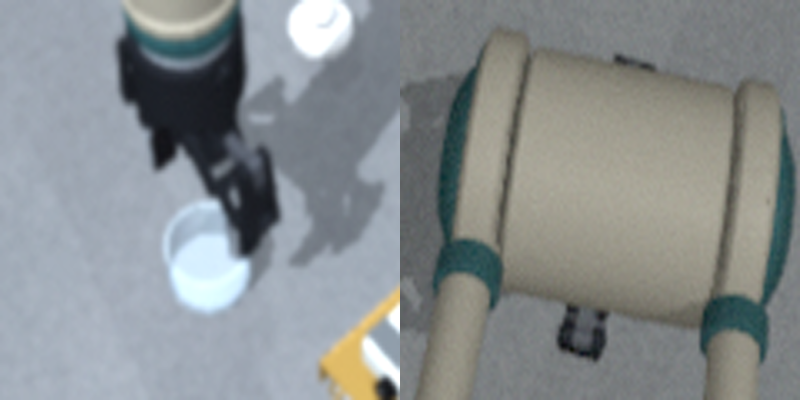

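{"op": "play_rows", "data": {
  "plan": [
    [[0,0.008,-0.002,0.001,0],[0,0.02,-0.0025,0.001,0],[0,0.03,-0.0025,0.001,0],[0,0.035,-0.0025,0.001,0],[0,0.035,-0.0025,0.001,0]]
  ]
}}

```text
clock: 14.0
position: [0.4664, -0.0085, 0.0066]
ee_rot: [0.44, 0.556, 0.439, -0.552]
contact_force: [-0.5, -0.2, 0.2]
width: 0.0856
```

```bash
python3 tips.py 12;python3 -c "
from h import *
to(.4665,-.0085,-.018,-13.2)"
```

```text
t 14.0 pos [ 0.4664 -0.0085  0.0066] yaw -13.15 tilt [ 0.0057  0.0025 -1.    ] w 0.0856 F [-0.5 -0.2  0.2] q6 0.06
shift [ 0.0081  0.0201 -0.3779] turn -6.25
t 14.1 pos [ 0.4672 -0.0086  0.0073] yaw -13.15 tilt [ 0.0072  0.0023 -1.    ] w 0.0855 F [ 0.5  0.4 -0.1] q6 0.06
shift [ 0.0252 -0.0008  0.0002] turn 0.05
```

View pics/scene12.png

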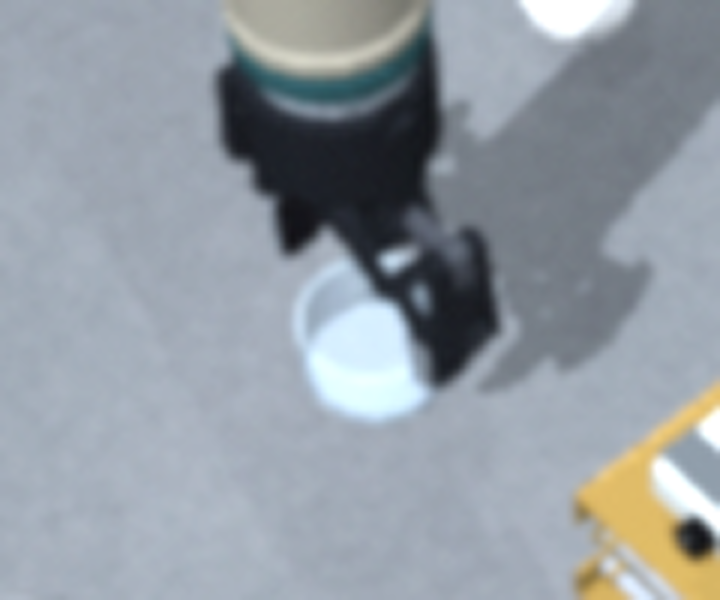

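{"op": "play_rows", "data": {
  "plan": [
    [[0,0.004,-0.0005,0,0],[0,0.008,-0.0005,0,0],[0,0.012,-0.0005,0,0],[0,0.012,-0.0005,0,0]]
  ]
}}

```text
clock: 14.5
position: [0.4663, -0.0084, -0.0053]
ee_rot: [0.44, 0.556, 0.439, -0.552]
contact_force: [-0.3, 0.9, -0.6]
width: 0.0856
```

```bash
python3 tips.py 13
```

```text
t 14.5 pos [ 0.4663 -0.0084 -0.0053] yaw -13.15 tilt [ 0.006   0.0025 -1.    ] w 0.0856 F [-0.3  0.9 -0.6] q6 0.06
shift [-0.0038  0.0203 -0.3779] turn -6.25
```

View pics/scene13.png

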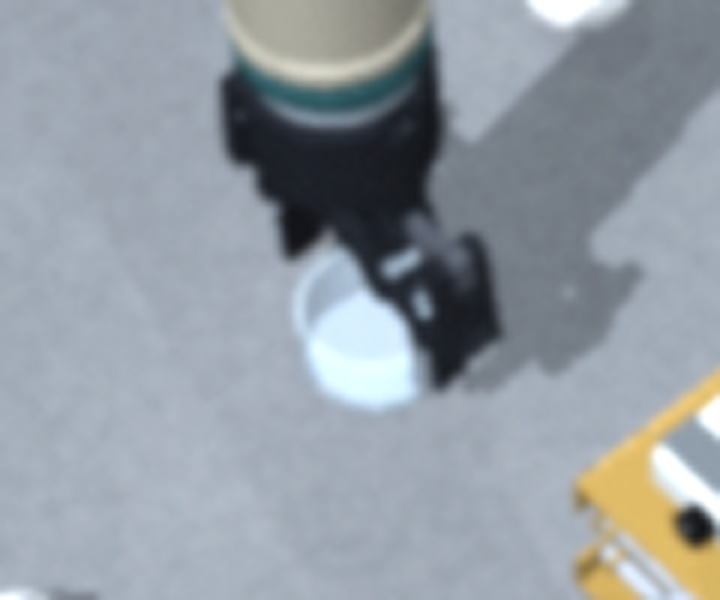

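No contact force yet, and both fingertips stay outside the dish (right tip (440,385), left tip (290,255)). I go on down and close gently.

{"op": "play_rows", "data": {
  "plan": [
    [[0,0.004,0,0,0],[0,0.008,0,0,0],[0,0.012,0,0,0],[0,0.013,0,0,0],[0.1,0.013,0,0,0],[0.2,0.013,0,0,0],[0.3,0.013,0,0,0],[0.4,0.013,0,0,0],[0.4,0.013,0,0,0],[0.4,0.013,0,0,0]]
  ],
  "grip_force": 25
}}

```text
clock: 15.6
position: [0.4668, -0.0084, -0.0175]
ee_rot: [0.44, 0.556, 0.439, -0.551]
contact_force: [-2.4, -0.0, 4.4]
width: 0.0654
```

```bash
python3 tips.py 14
```

```text
t 15.6 pos [ 0.4668 -0.0084 -0.0175] yaw -13.14 tilt [ 0.0071  0.0023 -1.    ] w 0.0654 F [-2.4 -0.   4.4] q6 0.06
shift [-0.016   0.0199 -0.3779] turn -6.24
```

View pics/both14.png

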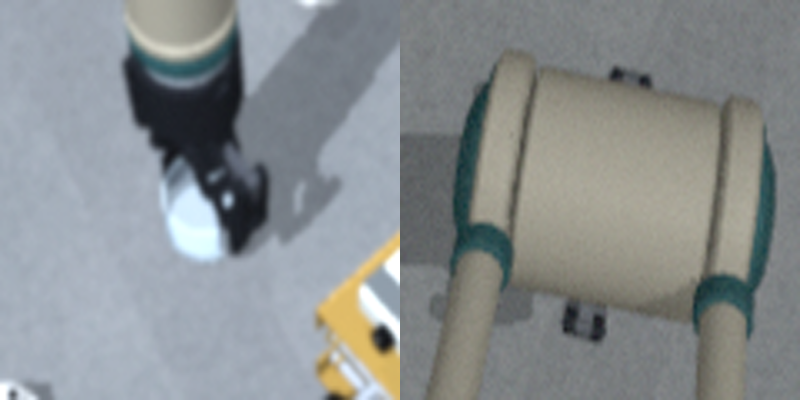

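{"op": "play_rows", "data": {
  "plan": [
    [[0.4,-0.004,0,0,0],[0.4,-0.012,0,0,0],[0.4,-0.03,0,0,0],[0.4,-0.055,0,0,0],[0.4,-0.085,0,0,0],[0.4,-0.115,0,0,0],[0.4,-0.14,0,0,0],[0.4,-0.155,0,0,0],[0.4,-0.16,0,0,0],[0.4,-0.16,0,0,0]]
  ],
  "grip_force": 30
}}

```text
clock: 16.7
position: [0.4659, -0.0088, 0.143]
ee_rot: [0.441, 0.557, 0.438, -0.551]
contact_force: [0.8, 0.3, -0.2]
width: 0.0653
```

```bash
python3 tips.py 15;python3 -c "
from h import *
to(.6705,.013,.14,-13.2)"
```

```text
t 16.7 pos [ 0.4659 -0.0088  0.143 ] yaw -13.14 tilt [ 0.0086  0.002  -1.    ] w 0.0653 F [ 0.8  0.3 -0.2] q6 0.06
shift [ 0.1447  0.0195 -0.3778] turn -6.24
t 16.8 pos [ 0.4649 -0.0086  0.1417] yaw -13.15 tilt [ 0.0054  0.0026 -1.    ] w 0.0653 F [-0.5 -0.3 -0.9] q6 0.06
shift [ 0.0028  0.1953 -0.0678] turn 0.05
```

View pics/both15.png

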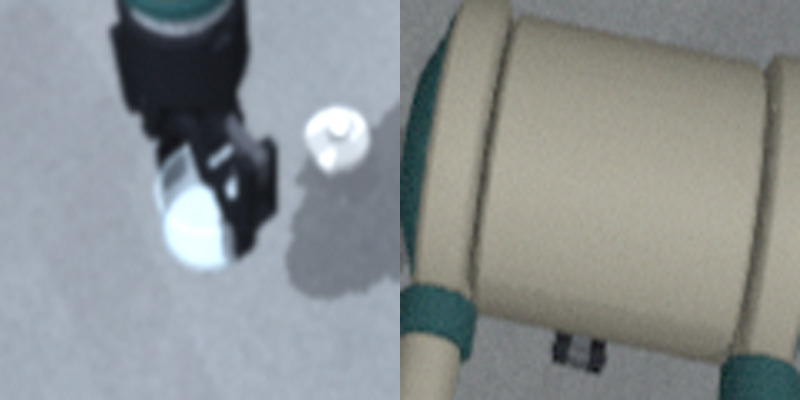

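The dish is held and lifted, at about (200,215) in the scene crop, and upright. Now over to the stirrer.

{"op": "play_rows", "data": {
  "plan": [
    [[0.4,0,0.012,-0.004,0],[0.4,0,0.034,-0.012,0],[0.4,0,0.06,-0.021,0],[0.4,0,0.09,-0.031,0],[0.4,0,0.12,-0.042,0],[0.4,0,0.15,-0.052,0],[0.4,0,0.175,-0.061,0],[0.4,0,0.19,-0.066,0],[0.4,0,0.195,-0.068,0],[0.4,0,0.195,-0.068,0],[0.4,0,0.195,-0.068,0]]
  ]
}}

```text
clock: 17.9
position: [0.6692, 0.0133, 0.142]
ee_rot: [0.439, 0.555, 0.44, -0.552]
contact_force: [-0.2, 1.1, -0.7]
width: 0.0653
```

```bash
python3 tips.py 16;python3 -c "
from h import *
to(.6705,.013,.094,-13.2)"
```

```text
t 17.9 pos [0.6692 0.0133 0.142 ] yaw -13.14 tilt [ 0.0032  0.0027 -1.    ] w 0.0653 F [-0.2  1.1 -0.7] q6 0.14
shift [ 0.1426 -0.1727 -0.3101] turn -6.24
t 18.0 pos [0.6692 0.0132 0.1428] yaw -13.15 tilt [ 0.0044  0.0026 -1.    ] w 0.065 F [ 0.3  0.1 -0.2] q6 0.14
shift [0.0488 0.0011 0.0001] turn 0.05
```

View pics/both16.png

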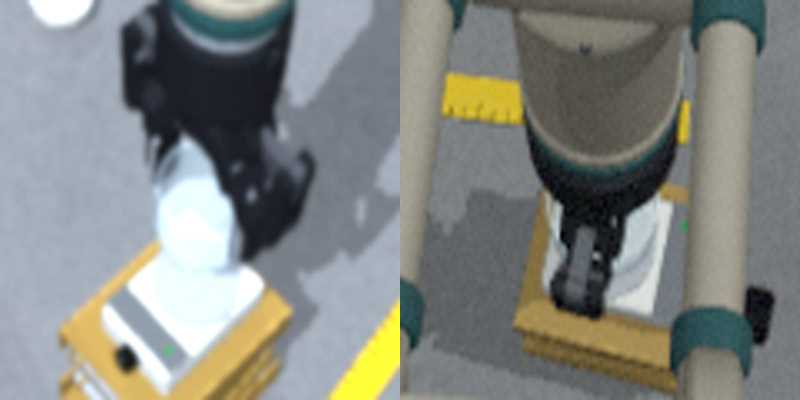

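{"op": "play_rows", "data": {
  "plan": [
    [[0.4,0.01,0.001,0,0],[0.4,0.025,0.001,0,0],[0.4,0.037,0.001,0,0],[0.4,0.043,0.001,0,0],[0.4,0.0465,0.001,0,0],[0.4,0.0465,0.001,0,0]]
  ]
}}

```text
clock: 18.6
position: [0.6702, 0.0131, 0.0958]
ee_rot: [0.44, 0.556, 0.439, -0.552]
contact_force: [0.0, 0.6, 0.0]
width: 0.0657
```

```bash
python3 tips.py 17;python3 -c "
from h import *
to(.6705,.013,.0925,-13.2)"
```

```text
t 18.6 pos [0.6702 0.0131 0.0958] yaw -13.15 tilt [ 0.0036  0.0026 -1.    ] w 0.0657 F [0.  0.6 0. ] q6 0.14
shift [ 0.0963 -0.1737 -0.3103] turn -6.25
t 18.7 pos [0.6708 0.0131 0.0967] yaw -13.15 tilt [ 0.0053  0.0025 -1.    ] w 0.0651 F [-0.6 -1.2 -0.7] q6 0.14
shift [ 0.0042 -0.0003  0.0002] turn 0.05
```

View pics/scene17.png

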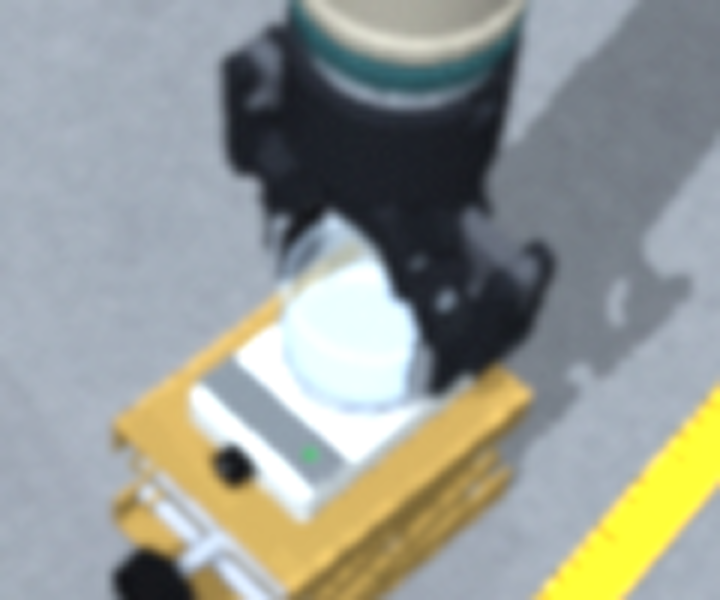

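{"op": "play_rows", "data": {
  "plan": [
    [[0.4,0.001,0,0,0],[0.4,0.002,0,0,0],[0.4,0.003,0,0,0],[0.4,0.0035,0,0,0],[0.4,0.0035,0,0,0]]
  ]
}}

```text
clock: 19.2
position: [0.6707, 0.0131, 0.0931]
ee_rot: [0.44, 0.556, 0.439, -0.552]
contact_force: [0.6, 0.4, -0.5]
width: 0.0652
```

```bash
python3 -c "
from h import *
to(.6705,.013,.0925,-13.2)"
```

```text
t 19.2 pos [0.6707 0.0131 0.0931] yaw -13.15 tilt [ 0.0051  0.0025 -1.    ] w 0.0652 F [ 0.6  0.4 -0.5] q6 0.14
shift [ 0.0006 -0.0002  0.0002] turn 0.05
```

{"op": "play_rows", "data": {
  "plan": [
    [[0.4,0.0005,0,0,0],[0.4,0.001,0,0,0],[0.4,0.001,0,0,0]]
  ]
}}

```text
clock: 19.5
position: [0.6708, 0.0131, 0.0926]
ee_rot: [0.44, 0.556, 0.439, -0.552]
contact_force: [-0.7, 0.3, 1.9]
width: 0.0655
```

Contact is felt: +1.9 N, at the expected height. I release and rise.

{"op": "play_rows", "data": {
  "plan": [
    [[0.35,0,0,0,0],[0.25,0,0,0,0],[0.15,0,0,0,0],[0,0,0,0,0],[0,0,0,0,0],[0,0,0,0,0],[0,-0.008,0,0,0],[0,-0.025,0,0,0],[0,-0.05,0,0,0],[0,-0.085,0,0,0],[0,-0.12,0,0,0],[0,-0.13,0,0,0]]
  ]
}}

```text
clock: 20.7
position: [0.6724, 0.0126, 0.2281]
ee_rot: [0.442, 0.558, 0.437, -0.55]
contact_force: [0.0, -0.6, 0.6]
width: 0.0854
```

```bash
python3 -c "
from h import *
to(.592,-.345,.22,-40)"
```

```text
t 20.7 pos [0.6724 0.0126 0.2281] yaw -13.14 tilt [ 0.0145  0.0017 -0.9999] w 0.0854 F [ 0.  -0.6  0.6] q6 0.14
shift [0.0063 0.0029 0.3666] turn 26.86
```

{"op": "play_rows", "data": {
  "plan": [
    [[0,0,0,0.03,0],[0,0,0,0.07,0],[0,0,0,0.11,0],[0,0,0.001,0.15,0],[0,0,0.002,0.19,0],[0,0.01,0.002,0.23,0],[0,0.03,0.003,0.27,0],[0,0.055,0.003,0.31,0],[0,0.08,0.003,0.345,0],[0,0.1,0.003,0.363,0],[0,0.106,0.003,0.3666,0],[0,0.106,0.003,0.3666,0]]
  ]
}}

```text
clock: 21.9
position: [0.5926, -0.3444, 0.1188]
ee_rot: [0.441, 0.558, 0.438, -0.55]
contact_force: [-0.0, -0.5, -0.3]
width: 0.0856
```

```bash
python3 tips.py 18;python3 -c "
from h import *
to(.592,-.345,.012,-13.2)
for n in('top','scene'):
    im,d=manip.get_image(n);np.save(n+'18im.npy',im);np.save(n+'18.npy',d);cv2.imwrite(f'pics/{n}_18.png',im[:,:,::-1])
    u,v=proj(n,(.67,.01,.12)).astype(int)
    cv2.imwrite(f'pics/c{n}.png',cv2.resize(np.clip(im[v-40:v+40,u-40:u+40,::-1]*1.2,0,255).astype(np.uint8),(400,400),interpolation=cv2.INTER_CUBIC))
cv2.imwrite('pics/c18.png',np.hstack([cv2.imread(f'pics/c{n}.png') for n in('scene','top')]))"
```

```text
t 21.9 pos [ 0.5926 -0.3444  0.1188] yaw -13.21 tilt [ 0.0121  0.0041 -0.9999] w 0.0856 F [-0.  -0.5 -0.3] q6 -0.41
shift [ 0.1214 -0.1812 -0.6754] turn -6.31
t 22.0 pos [ 0.5943 -0.3439  0.1212] yaw -13.1 tilt [ 0.0156  0.0018 -0.9999] w 0.0851 F [-0.6  0.1  0.2] q6 -0.41
shift [ 0.1092 -0.0036  0.0021] turn 0.1
```

View pics/both18.png

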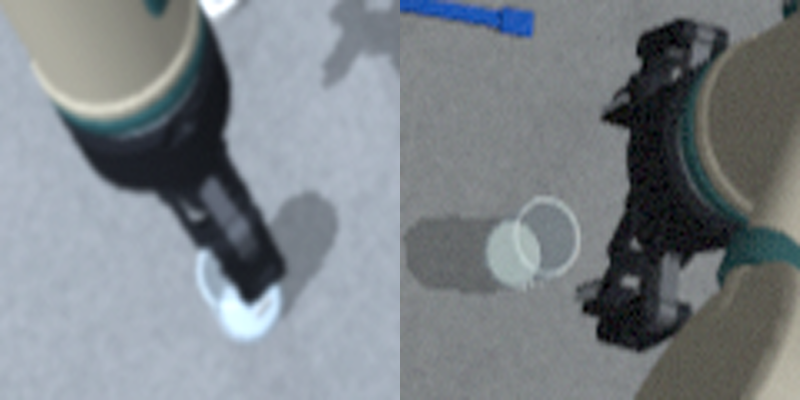

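View pics/c18.png

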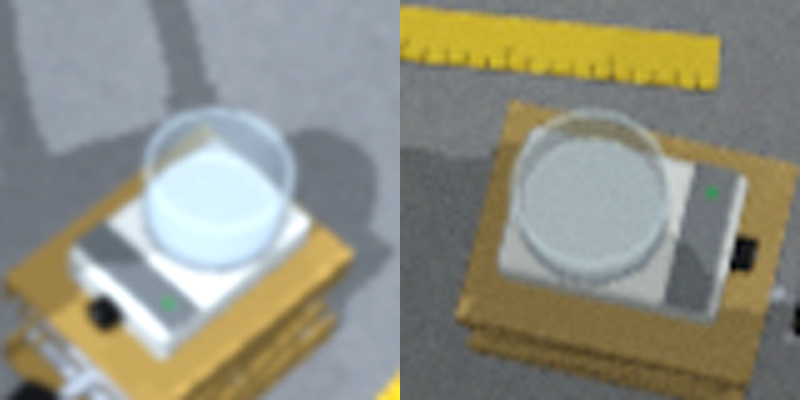

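The dish stands upright on the plate. In the crop the rim circle is centred near (590,193) in the top view and (220,185) in the scene view. I compute its offset.

Run:
```python
from h import *
o=proj("top",(.67,.01,.12)).astype(int)-40
print("rim",ray("top",*(o+np.array([(590-400)/5,193/5])-.1),.146),"base",ray("top",*(o+np.array([(595-400)/5,208/5])-.1),.112))
o=proj("scene",(.67,.01,.12)).astype(int)-40
print("rim sc",ray("scene",*(o+np.array([220/5,173/5])-.1),.146))
im=np.load("top18im.npy");hsv=cv2.cvtColor(im,cv2.COLOR_RGB2HSV).astype(int)
m=np.zeros(im.shape[:2],bool);sl=np.s_[140:185,288:345];m[sl]=(hsv[...,1][sl]<45)&(hsv[...,2][sl]>85)
m1,st,ce=blob(cv2.morphologyEx(m.astype(np.uint8),cv2.MORPH_OPEN,np.ones((3,3))),315,163);print(rect("top",m1,.106))
```

```text
rim [0.66693956 0.01404184 0.146     ] base [0.66948381 0.01255414 0.112     ]
rim sc [0.67449276 0.01249748 0.146     ]
[677.6  -2.7 102.9  94.8  77.7]
```

{"op": "play_rows", "data": {
  "plan": [
    [[0,0.02,-0.003,0.001,0],[0,0.045,-0.003,0.001,0],[0,0.07,-0.003,0.001,0],[0,0.09,-0.003,0.001,0],[0,0.103,-0.003,0.001,0],[0,0.108,-0.003,0.001,0],[0,0.108,-0.003,0.001,0]]
  ]
}}

```text
clock: 22.8
position: [0.5937, -0.3438, 0.0141]
ee_rot: [0.444, 0.558, 0.437, -0.549]
contact_force: [-0.3, -0.3, -0.5]
width: 0.0855
```

```bash
python3 tips.py 19;python3 -c "
from h import *
to(.592,-.345,.012,-13.2)"
```

```text
t 22.8 pos [ 0.5937 -0.3438  0.0141] yaw -13.02 tilt [ 1.680e-02  6.000e-04 -9.999e-01] w 0.0855 F [-0.3 -0.3 -0.5] q6 -0.41
shift [ 0.0142 -0.1788 -0.6758] turn -6.12
t 22.9 pos [ 0.5942 -0.3445  0.0152] yaw -13.04 tilt [ 1.840e-02 -6.000e-04 -9.998e-01] w 0.0855 F [-0.5  0.  -0.3] q6 -0.41
shift [ 0.0031 -0.0021  0.001 ] turn 0.16
```

View pics/both19.png

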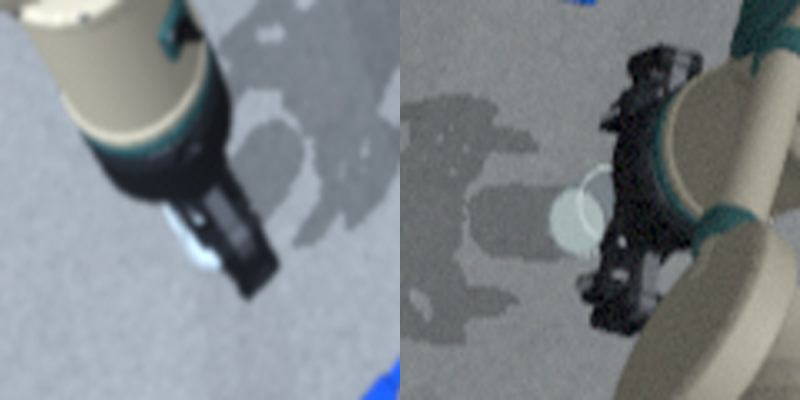

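{"op": "play_rows", "data": {
  "plan": [
    [[0,0.003,-0.002,0.001,0],[0,0.003,-0.002,0.001,0],[0.2,0.003,-0.002,0.001,0],[0.3,0.003,-0.002,0.001,0],[0.4,0.003,-0.002,0.001,0],[0.5,0.003,-0.002,0.001,0],[0.6,0.003,-0.002,0.001,0],[0.6,0.003,-0.002,0.001,0],[0.6,0.003,-0.002,0.001,0],[0.6,0.003,-0.002,0.001,0]]
  ],
  "grip_force": 25
}}

```text
clock: 23.9
position: [0.5921, -0.3451, 0.0124]
ee_rot: [0.444, 0.558, 0.436, -0.549]
contact_force: [-0.7, 0.9, 2.3]
width: 0.043
```

```bash
python3 tips.py 20;python3 -c "
from h import *
to(.592,-.345,.012,-13.2)"
```

```text
t 23.9 pos [ 0.5921 -0.3451  0.0124] yaw -13.04 tilt [ 1.860e-02 -8.000e-04 -9.998e-01] w 0.043 F [-0.7  0.9  2.3] q6 -0.41
shift [ 0.0114 -0.1777 -0.6775] turn -6.14
t 24.0 pos [ 0.5922 -0.3451  0.0124] yaw -13.03 tilt [ 1.870e-02 -8.000e-04 -9.998e-01] w 0.0433 F [-0.  -0.7  3.6] q6 -0.41
shift [ 0.0004 -0.0002 -0.    ] turn 0.17
```

View pics/both20.png

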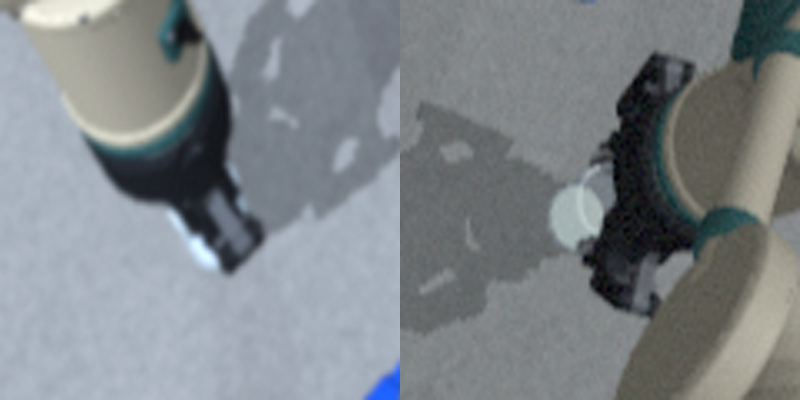

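{"op": "play_rows", "data": {
  "plan": [
    [[0.6,-0.004,0,0,0],[0.6,-0.012,0,0,0],[0.6,-0.03,0,0,0],[0.6,-0.055,0,0,0],[0.6,-0.085,0,0,0],[0.6,-0.115,0,0,0],[0.6,-0.145,0,0,0],[0.6,-0.168,0,0,0],[0.6,-0.18,0,0,0],[0.6,-0.18,0,0,0],[0.6,-0.18,0,0,0]]
  ],
  "grip_force": 30
}}

```text
clock: 25.1
position: [0.5883, -0.3445, 0.1914]
ee_rot: [0.444, 0.558, 0.436, -0.549]
contact_force: [-0.2, 0.7, -2.0]
width: 0.0428
```

```bash
python3 tips.py 21;python3 -c "
from h import *
to(.6705,.013,.19,-13.2)"
```

```text
t 25.1 pos [ 0.5883 -0.3445  0.1914] yaw -13.03 tilt [ 1.730e-02  1.000e-04 -9.998e-01] w 0.0428 F [-0.2  0.7 -2. ] q6 -0.41
shift [ 0.1912 -0.1769 -0.6771] turn -6.13
t 25.2 pos [ 0.588  -0.3443  0.1903] yaw -13.04 tilt [ 0.0157  0.0013 -0.9999] w 0.0434 F [-0.9 -0.5 -0.9] q6 -0.41
shift [ 2.100e-03 -2.000e-04 -3.667e-01] turn 0.16
```

View pics/both21.png

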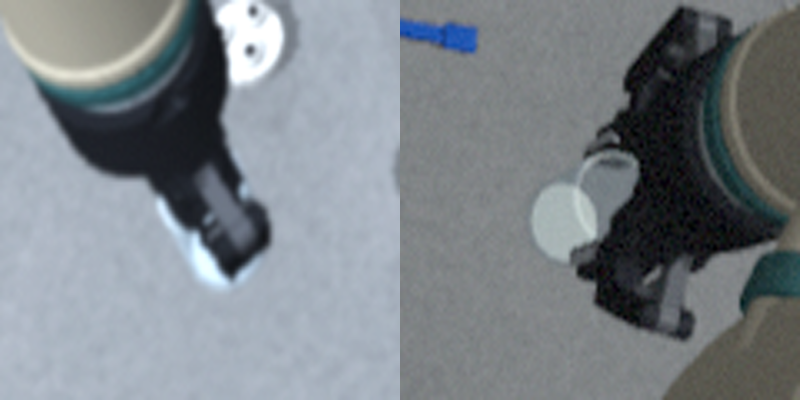

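The beaker is held upright. I carry it to the dish.

{"op": "play_rows", "data": {
  "plan": [
    [[0.6,0,0,-0.012,0],[0.6,0,0,-0.04,0],[0.6,0,0,-0.075,0],[0.6,0,0,-0.115,0],[0.6,0,0,-0.155,0],[0.6,0,0,-0.195,0],[0.6,0,0,-0.235,0],[0.6,0,0,-0.275,0],[0.6,0,0,-0.31,0],[0.6,0,0,-0.34,0],[0.6,0,0,-0.358,0],[0.6,0,0,-0.3665,0]]
  ]
}}

```text
clock: 26.4
position: [0.6703, 0.015, 0.1913]
ee_rot: [0.443, 0.557, 0.438, -0.549]
contact_force: [0.1, 0.2, -0.6]
width: 0.0428
```

{"op": "play_rows", "data": {
  "plan": [
    [[0.6,0,0,0,0],[0.6,0,0,0,0]]
  ]
}}

```text
clock: 26.6
position: [0.6699, 0.0141, 0.1908]
ee_rot: [0.443, 0.557, 0.438, -0.549]
contact_force: [-0.2, -0.1, -1.3]
width: 0.0432
```

```bash
python3 tips.py 22;python3 -c "
from h import *
to(.6705,.013,.15,-13.2)"
```

```text
t 26.6 pos [0.6699 0.0141 0.1908] yaw -12.93 tilt [ 0.0131  0.001  -0.9999] w 0.0432 F [-0.2 -0.1 -1.3] q6 0.14
shift [ 0.1899 -0.1741 -0.3096] turn -6.03
t 26.7 pos [0.67   0.0135 0.1911] yaw -13.0 tilt [ 0.0137  0.001  -0.9999] w 0.043 F [-0.1 -0.  -0.5] q6 0.14
shift [0.0411 0.     0.0006] turn 0.2
```

View pics/both22.png

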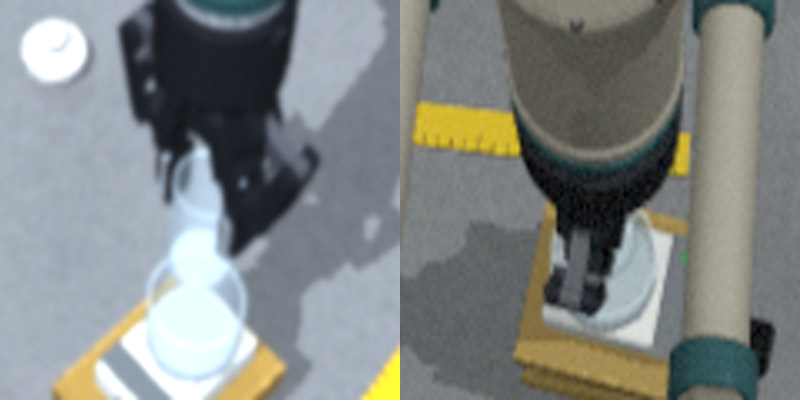

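Run:
```python
from h import *
u,v=proj("scene",np.array([.6699,.0141,.1908+.04])).astype(int)
f=lambda a,b:(u-60+a*.3,v-50+b*.25)
print("beaker",ray("scene",*f(197,257),.179),"dish rim",ray("scene",*f(196,303),.146),"dish base",ray("scene",*f(194,325),.112))
```

```text
beaker [0.67077674 0.01790382 0.179     ] dish rim [0.67645778 0.01306352 0.146     ] dish base [0.67362617 0.02078548 0.112     ]
```

{"op": "play_rows", "data": {
  "plan": [
    [[0.6,0.008,0,0.0005,0],[0.6,0.018,0,0.0005,0],[0.6,0.028,0,0.0005,0],[0.6,0.036,0,0.0005,0],[0.6,0.042,0,0.0005,0],[0.6,0.042,0,0.0005,0]]
  ]
}}

```text
clock: 27.3
position: [0.6697, 0.0131, 0.1476]
ee_rot: [0.442, 0.557, 0.438, -0.55]
contact_force: [0.0, 0.1, -0.5]
width: 0.0431
```

```bash
python3 tips.py 23;python3 -c "
from h import *
to(.6705,.013,.1265,-13.2)"
```

```text
t 27.3 pos [0.6697 0.0131 0.1476] yaw -12.99 tilt [ 0.0112  0.0012 -0.9999] w 0.0431 F [ 0.   0.1 -0.5] q6 0.14
shift [ 0.1469 -0.1737 -0.3106] turn -6.09
t 27.4 pos [0.6706 0.0131 0.1491] yaw -12.99 tilt [ 0.0138  0.001  -0.9999] w 0.0435 F [-0.   0.2  0.4] q6 0.14
shift [ 0.0226 -0.0004  0.0002] turn 0.21
```

View pics/scene23.png

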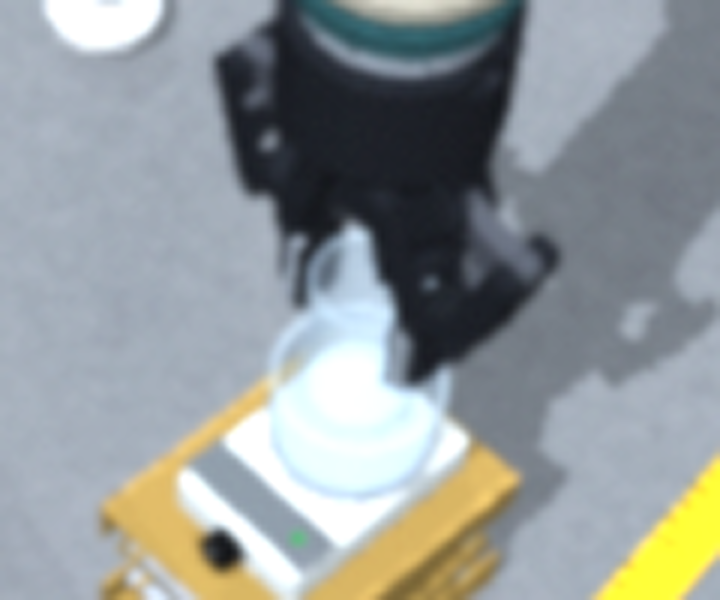

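{"op": "play_rows", "data": {
  "plan": [
    [[0.6,0.006,0,0,0],[0.6,0.012,0,0,0],[0.6,0.017,0,0,0],[0.6,0.019,0,0,0],[0.6,0.0205,0,0,0],[0.6,0.0205,0,0,0],[0.6,0.0205,0,0,0]]
  ]
}}

```text
clock: 28.1
position: [0.6711, 0.0131, 0.1287]
ee_rot: [0.443, 0.557, 0.437, -0.549]
contact_force: [0.3, 0.5, -0.7]
width: 0.0434
```

```bash
python3 tips.py 24;python3 -c "
from h import *
to(.6705,.013,.1265,-13.2)"
```

```text
t 28.1 pos [0.6711 0.0131 0.1287] yaw -12.99 tilt [ 0.0141  0.001  -0.9999] w 0.0434 F [ 0.3  0.5 -0.7] q6 0.14
shift [ 0.1277 -0.1751 -0.3103] turn -6.09
t 28.2 pos [0.6711 0.0131 0.1288] yaw -12.99 tilt [ 0.0143  0.001  -0.9999] w 0.0428 F [-0.1 -0.1 -0.1] q6 0.14
shift [ 0.0023 -0.0006  0.0003] turn 0.21
```

View pics/both24.png

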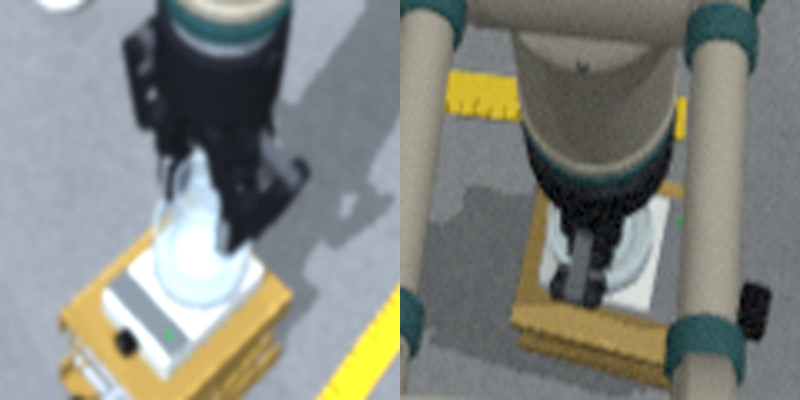

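{"op": "play_rows", "data": {
  "plan": [
    [[0.6,0.001,0,0,0],[0.6,0.0018,0,0,0],[0.6,0.0025,0,0,0],[0.6,0.0025,0,0,0],[0.6,0.0025,0,0,0]]
  ]
}}

```text
clock: 28.7
position: [0.6712, 0.0132, 0.1264]
ee_rot: [0.443, 0.558, 0.437, -0.549]
contact_force: [-0.2, 0.5, -0.5]
width: 0.0433
```

```bash
python3 -c "
from h import *
to(.6705,.013,.1265,-13.2)"
```

```text
t 28.7 pos [0.6712 0.0132 0.1264] yaw -12.99 tilt [ 0.0143  0.001  -0.9999] w 0.0433 F [-0.2  0.5 -0.5] q6 0.14
shift [-0.0001 -0.0006  0.0003] turn 0.21
```

{"op": "play_rows", "data": {
  "plan": [
    [[0.6,0.0006,0,0,0],[0.6,0.0012,0,0,0],[0.6,0.0012,0,0,0]]
  ]
}}

```text
clock: 29.0
position: [0.6713, 0.0132, 0.1263]
ee_rot: [0.443, 0.558, 0.437, -0.549]
contact_force: [-1.5, -0.7, 5.4]
width: 0.0428
```

```bash
python3 -c "
from h import *
to(.6705,.013,.1265,-13.2)"
```

```text
t 29.0 pos [0.6713 0.0132 0.1263] yaw -12.99 tilt [ 0.0152  0.001  -0.9999] w 0.0428 F [-1.5 -0.7  5.4] q6 0.14
shift [-0.0002 -0.0007  0.0004] turn 0.21
```

{"op": "play_rows", "data": {
  "plan": [
    [[0.55,-0.0005,0,0,0],[0.45,-0.0005,0,0,0],[0.35,-0.0005,0,0,0],[0.2,-0.0005,0,0,0],[0,-0.0005,0,0,0],[0,-0.0005,0,0,0],[0,-0.0005,0,0,0],[0,-0.012,0,0,0],[0,-0.035,0,0,0],[0,-0.065,0,0,0],[0,-0.1,0,0,0],[0,-0.12,0,0,0]]
  ]
}}

```text
clock: 30.2
position: [0.6706, 0.013, 0.2507]
ee_rot: [0.445, 0.559, 0.436, -0.547]
contact_force: [0.1, -0.5, 0.6]
width: 0.0854
```

```bash
python3 -c "
from h import *
to(.4455,-.2143,.12,-13.2)"
```

```text
t 30.2 pos [0.6706 0.013  0.2507] yaw -12.98 tilt [ 2.060e-02  5.000e-04 -9.998e-01] w 0.0854 F [ 0.1 -0.5  0.6] q6 0.14
shift [ 0.1259 -0.1708  0.2727] turn 0.22
```

{"op": "play_rows", "data": {
  "plan": [
    [[0,0,-0.02,0.03,0],[0,0,-0.04,0.065,0],[0,0,-0.062,0.1,0],[0,0.01,-0.085,0.135,0],[0,0.03,-0.107,0.17,0],[0,0.05,-0.128,0.205,0],[0,0.075,-0.148,0.237,0],[0,0.1,-0.162,0.26,0],[0,0.12,-0.17,0.272,0],[0,0.126,-0.171,0.2727,0.2],[0,0.126,-0.171,0.2727,0.2],[0,0.126,-0.171,0.2727,0.2]]
  ]
}}

```text
clock: 31.4
position: [0.4469, -0.2143, 0.1211]
ee_rot: [0.445, 0.56, 0.434, -0.548]
contact_force: [-0.1, 0.7, 1.0]
width: 0.0852
```

```bash
python3 tips.py 25;python3 -c "
from h import *
to(.445,-.2145,.02,-13.2)
for n in('top','scene'):
    im,d=manip.get_image(n);np.save(n+'25im.npy',im);np.save(n+'25.npy',d);cv2.imwrite(f'pics/{n}_25.png',im[:,:,::-1])
    u,v=proj(n,(.67,.01,.15)).astype(int);print(u,v)
    cv2.imwrite(f'pics/c{n}.png',cv2.resize(np.clip(im[v-40:v+40,u-40:u+40,::-1]*1.2,0,255).astype(np.uint8),(400,400),interpolation=cv2.INTER_CUBIC))
cv2.imwrite('pics/c25.png',np.hstack([cv2.imread(f'pics/c{n}.png') for n in('scene','top')]))"
```

```text
t 31.4 pos [ 0.4469 -0.2143  0.1211] yaw -13.15 tilt [ 2.300e-02 -5.000e-04 -9.997e-01] w 0.0852 F [-0.1  0.7  1. ] q6 -0.37
shift [ 0.1237 -0.0104 -0.5823] turn -6.25
t 31.5 pos [ 0.447  -0.2142  0.1212] yaw -13.11 tilt [ 2.310e-02 -8.000e-04 -9.997e-01] w 0.0853 F [ 0.1 -0.5  0.2] q6 -0.37
shift [ 0.1011 -0.0041  0.0012] turn 0.09
310 154
355 172
```

View pics/both25.png

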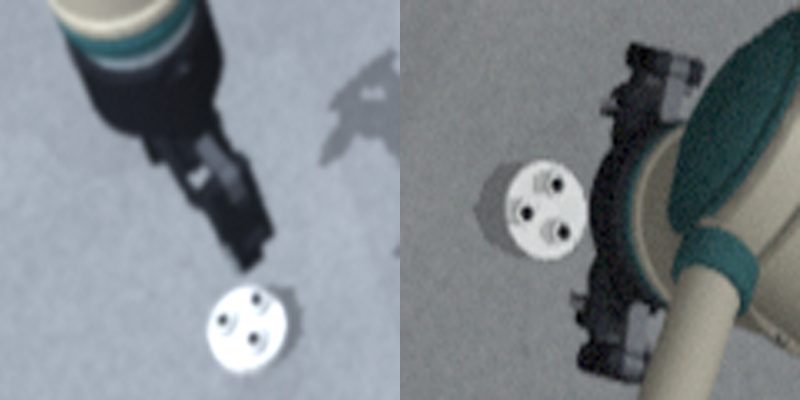

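View pics/c25.png

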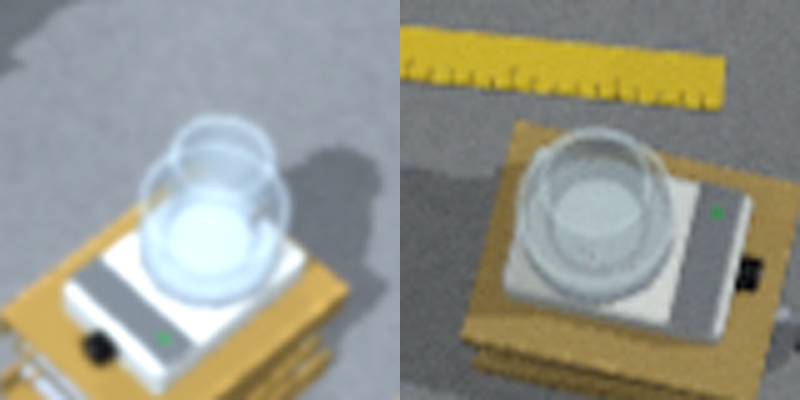

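The beaker stands upright in the dish. In the crop its rim is centred near (599,182) in the top view and (224,161) in the scene view, and the cap below the gripper shows three necks.

Run:
```python
from h import *
print("rim top",ray("top",309.7,150.3,.182),"scene",ray("scene",359.7,164.1,.182))
print("base disc top",ray("top",310-40+198/5,154-40+208/5,.116))
for n,c in(("top",(310,154)),("scene",(355,172))):
    im=np.load(n+"25im.npy");e=cv2.cvtColor(im,cv2.COLOR_RGB2GRAY)
    g=cv2.resize(e[c[1]-32:c[1]+16,c[0]-24:c[0]+24],None,fx=12,fy=12,interpolation=cv2.INTER_CUBIC)
    g=cv2.createCLAHE(4,(4,4)).apply(g)
    cv2.imwrite(f"pics/g{n}.png",cv2.resize(g,(400,400)))
cv2.imwrite("pics/g.png",np.hstack([cv2.imread(f"pics/g{n}.png") for n in("scene","top")]))
```

```text
rim top [0.66971744 0.01187942 0.182     ] scene [0.67525684 0.01255819 0.182     ]
base disc top [0.67681209 0.0131367  0.116     ]
```

View pics/g.png

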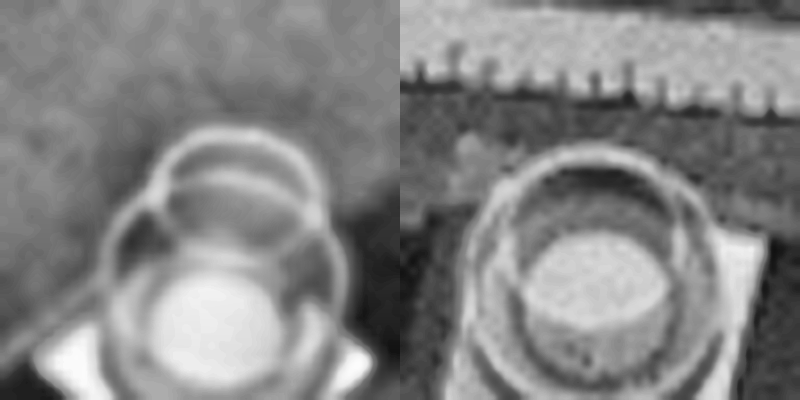

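{"op": "play_rows", "data": {
  "plan": [
    [[0,0.02,-0.002,0.0005,0],[0,0.045,-0.003,0.0005,0],[0,0.07,-0.0035,0.0005,0],[0,0.09,-0.0035,0.0005,0],[0,0.1,-0.0035,0.0005,0],[0,0.1,-0.0035,0.0005,0]]
  ]
}}

```text
clock: 32.2
position: [0.4449, -0.2132, 0.02]
ee_rot: [0.444, 0.56, 0.435, -0.548]
contact_force: [-0.2, -0.7, 1.2]
width: 0.0855
```

```bash
python3 tips.py 26;python3 -c "
from h import *
to(.4455,-.2143,-.022,-13.2)"
```

```text
t 32.2 pos [ 0.4449 -0.2132  0.02  ] yaw -13.08 tilt [ 2.060e-02  8.000e-04 -9.998e-01] w 0.0855 F [-0.2 -0.7  1.2] q6 -0.38
shift [ 0.023  -0.0052 -0.5821] turn -6.18
t 32.3 pos [ 0.446  -0.2141  0.0215] yaw -13.09 tilt [ 0.0235 -0.0012 -0.9997] w 0.0854 F [ 0.  -0.6 -0.5] q6 -0.38
shift [ 0.0434 -0.0015  0.0005] turn 0.11
```

View pics/both26.png

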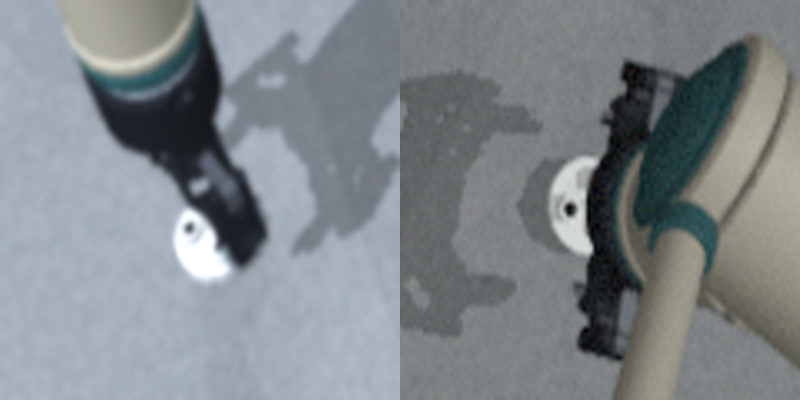

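{"op": "play_rows", "data": {
  "plan": [
    [[0,0.008,-0.001,0.0003,0],[0,0.018,-0.001,0.0003,0],[0,0.028,-0.001,0.0003,0],[0,0.036,-0.001,0.0003,0],[0,0.041,-0.001,0.0003,0],[0,0.0435,-0.001,0.0003,0],[0,0.0435,-0.001,0.0003,0]]
  ]
}}

```text
clock: 33.0
position: [0.4458, -0.2141, -0.0225]
ee_rot: [0.445, 0.56, 0.435, -0.548]
contact_force: [-0.1, -0.0, 0.1]
width: 0.0852
```

```bash
python3 tips.py 27
```

```text
t 33.0 pos [ 0.4458 -0.2141 -0.0225] yaw -13.09 tilt [ 2.280e-02 -7.000e-04 -9.997e-01] w 0.0852 F [-0.1 -0.   0.1] q6 -0.38
shift [-0.02   -0.0055 -0.583 ] turn -6.19
```

View pics/both27.png

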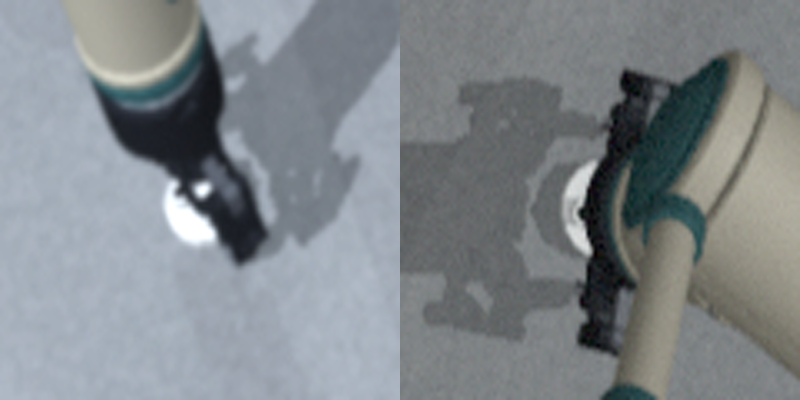

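No contact, and the fingers straddle the cap. Closing.

{"op": "play_rows", "data": {
  "plan": [
    [[0.1,0,0,0,0],[0.2,0,0,0,0],[0.3,0,0,0,0],[0.4,0,0,0,0],[0.45,0,0,0,0],[0.5,0,0,0,0],[0.5,0,0,0,0],[0.5,0,0,0,0]]
  ],
  "grip_force": 25
}}

```text
clock: 33.9
position: [0.4463, -0.2144, -0.0215]
ee_rot: [0.445, 0.56, 0.434, -0.547]
contact_force: [-1.3, 0.2, 5.0]
width: 0.0523
```

```bash
python3 tips.py 28
```

```text
t 33.9 pos [ 0.4463 -0.2144 -0.0215] yaw -13.09 tilt [ 0.0241 -0.0016 -0.9997] w 0.0523 F [-1.3  0.2  5. ] q6 -0.38
shift [-0.0194 -0.006  -0.5832] turn -6.19
```

View pics/both28.png

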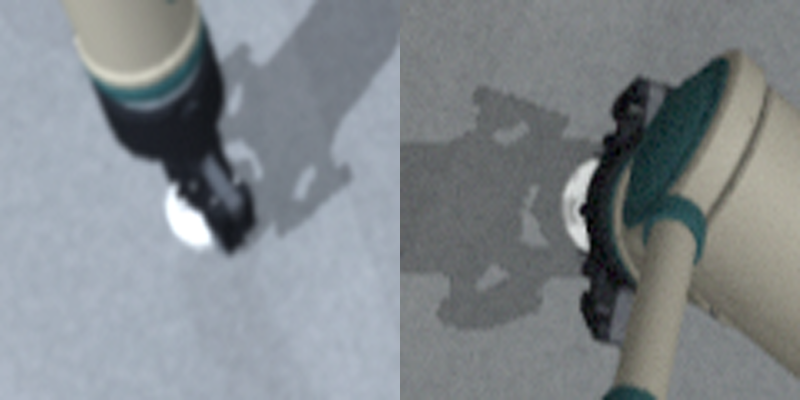

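{"op": "play_rows", "data": {
  "plan": [
    [[0.5,-0.004,0,0,0],[0.5,-0.012,0,0,0],[0.5,-0.03,0,0,0],[0.5,-0.055,0,0,0],[0.5,-0.085,0,0,0],[0.5,-0.115,0,0,0],[0.5,-0.145,0,0,0],[0.5,-0.175,0,0,0],[0.5,-0.2,0,0,0],[0.5,-0.215,0,0,0],[0.5,-0.222,0,0,0],[0.5,-0.222,0,0,0]]
  ],
  "grip_force": 30
}}

```text
clock: 35.2
position: [0.4412, -0.2142, 0.2013]
ee_rot: [0.446, 0.56, 0.433, -0.547]
contact_force: [0.2, -0.4, -1.0]
width: 0.0518
```

```bash
python3 tips.py 29;python3 -c "
from h import *
to(.672,.013,.20,-13.2)"
```

```text
t 35.2 pos [ 0.4412 -0.2142  0.2013] yaw -13.09 tilt [ 0.0258 -0.0027 -0.9997] w 0.0518 F [ 0.2 -0.4 -1. ] q6 -0.38
shift [ 0.2031 -0.0067 -0.5834] turn -6.19
t 35.3 pos [ 0.4404 -0.2137  0.1996] yaw -13.09 tilt [ 2.290e-02 -8.000e-04 -9.997e-01] w 0.0514 F [ 0.9 -0.1 -1.4] q6 -0.38
shift [ 0.0048  0.1742 -0.2732] turn 0.11
```

View pics/both29.png

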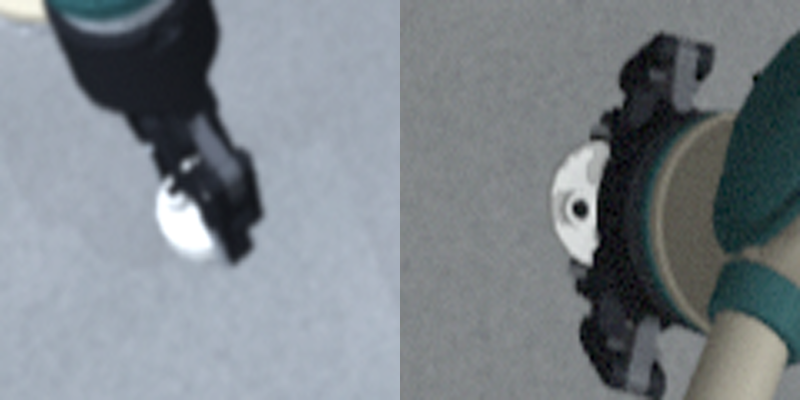

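The cap is held (flange at about (190,215) in the scene crop, width steady near 52 mm). I carry it over the beaker.

{"op": "play_rows", "data": {
  "plan": [
    [[0.5,0,0.007,-0.01,0],[0.5,0,0.02,-0.032,0],[0.5,0,0.038,-0.06,0],[0.5,0,0.058,-0.09,0],[0.5,0,0.078,-0.122,0],[0.5,0,0.098,-0.154,0],[0.5,0,0.118,-0.186,0],[0.5,0,0.138,-0.216,0],[0.5,0.002,0.155,-0.243,0],[0.5,0.003,0.167,-0.262,0],[0.5,0.004,0.173,-0.271,0],[0.5,0.004,0.1742,-0.2732,0.1]]
  ]
}}

```text
clock: 36.5
position: [0.6721, 0.0144, 0.1991]
ee_rot: [0.444, 0.559, 0.435, -0.548]
contact_force: [1.4, -1.0, 0.2]
width: 0.0519
```

{"op": "play_rows", "data": {
  "plan": [
    [[0.5,0,0,0,0],[0.5,0,0,0,0]]
  ]
}}

```text
clock: 36.7
position: [0.6712, 0.0138, 0.1986]
ee_rot: [0.444, 0.559, 0.435, -0.549]
contact_force: [-0.0, 0.5, -0.5]
width: 0.052
```

```bash
python3 tips.py 30;python3 -c "
from h import *
to(.672,.013,.165,-13.2)"
```

```text
t 36.7 pos [0.6712 0.0138 0.1986] yaw -13.14 tilt [ 1.890e-02 -6.000e-04 -9.998e-01] w 0.052 F [-0.   0.5 -0.5] q6 0.15
shift [ 0.1965 -0.1779 -0.309 ] turn -6.24
t 36.8 pos [0.6714 0.0135 0.1992] yaw -13.17 tilt [ 1.990e-02 -7.000e-04 -9.998e-01] w 0.0517 F [-0.9  0.1 -0.3] q6 0.15
shift [0.0342 0.     0.0005] turn 0.03
```

View pics/scene30.png

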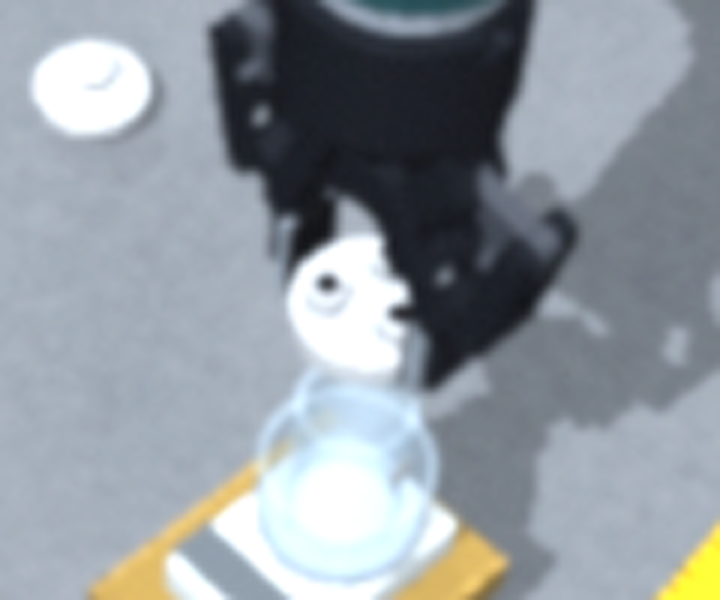

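View pics/top30.png

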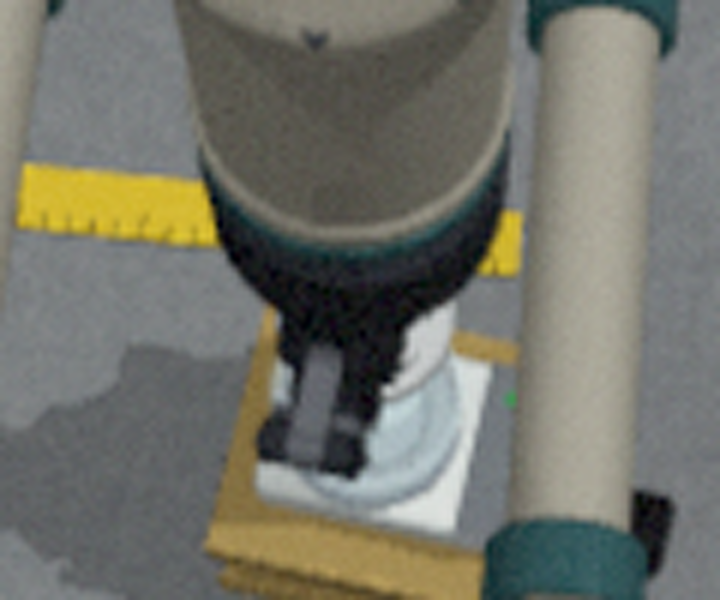

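Run:
```python
from h import *
o=proj("scene",np.array([.6712,.0138,.1986+.04])).astype(int)-[60,50]
for z,X in((.2407,"cap top"),(.182,"rim")):
    print(X,((proj("scene",(.6745,.0125,z))-o)*6).round(1))   # scene-frame beaker centre
im=cv2.imread("pics/scene30.png");hsv=cv2.cvtColor(im,cv2.COLOR_BGR2GRAY)
m,st,ce=blob((hsv[225:385,270:430]>225),90,80);print(st[:4]+[270,225,0,0])
```

```text
cap top [372.1 305.3]
rim [356.3 407.7]
[288 236 116 140]
```

Run:
```python
from h import *
im,d=manip.get_image("scene");np.save("scene31im.npy",im)
o=proj("scene",np.array([.672,.013,.2])).astype(int);print(o)
c=cv2.resize(im[o[1]-30:o[1]+30,o[0]-40:o[0]+40,::-1],None,fx=10,fy=10,interpolation=cv2.INTER_CUBIC)
cv2.imwrite("pics/scene31.png",c)
def q(X):return ((proj("scene",X)-o+[40,30])*10+4.5).round(0)
print("rim",q((.6745,.0125,.182)),"captop",q((.6745,.0125,.2407)))
```

```text
[359 158]
rim [408. 364.] captop [435. 193.]
```

View pics/scene31.png

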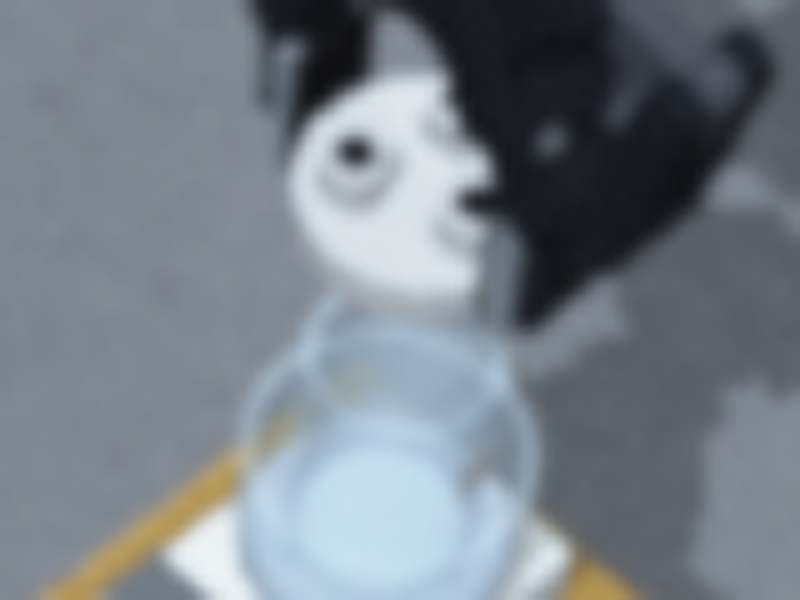

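```bash
python3 -c "
from h import *
to(.6722,.0137,.1515,-13.2)"
```

```text
t 36.85 pos [0.6716 0.0135 0.1994] yaw -13.17 tilt [ 2.040e-02 -6.000e-04 -9.998e-01] w 0.0516 F [-1.  -0.4 -1.1] q6 0.15
shift [ 0.0479 -0.0004 -0.0001] turn 0.03
```

{"op": "play_rows", "data": {
  "plan": [
    [[0.5,0.006,0,0,0],[0.5,0.014,0,0,0],[0.5,0.024,-0.0003,0,0],[0.5,0.031,-0.0004,0,0],[0.5,0.036,-0.0004,0,0],[0.5,0.038,-0.0004,0,0],[0.5,0.038,-0.0004,0,0]]
  ]
}}

```text
clock: 37.55
position: [0.6718, 0.0137, 0.1609]
ee_rot: [0.444, 0.559, 0.435, -0.549]
contact_force: [0.7, 0.2, -0.8]
width: 0.0519
```

```bash
python3 -c "
from h import *
to(.6722,.0137,.1515,-13.2)
im,d=manip.get_image('scene')
o=proj('scene',np.array([.672,.013,.18])).astype(int)
cv2.imwrite('pics/scene32.png',cv2.resize(im[o[1]-30:o[1]+30,o[0]-40:o[0]+40,::-1],None,fx=10,fy=10,interpolation=cv2.INTER_CUBIC))"
```

```text
t 37.55 pos [0.6718 0.0137 0.1609] yaw -13.16 tilt [ 1.970e-02 -6.000e-04 -9.998e-01] w 0.0519 F [ 0.7  0.2 -0.8] q6 0.15
shift [ 0.0094  0.0002 -0.0001] turn 0.04
```

View pics/scene32.png

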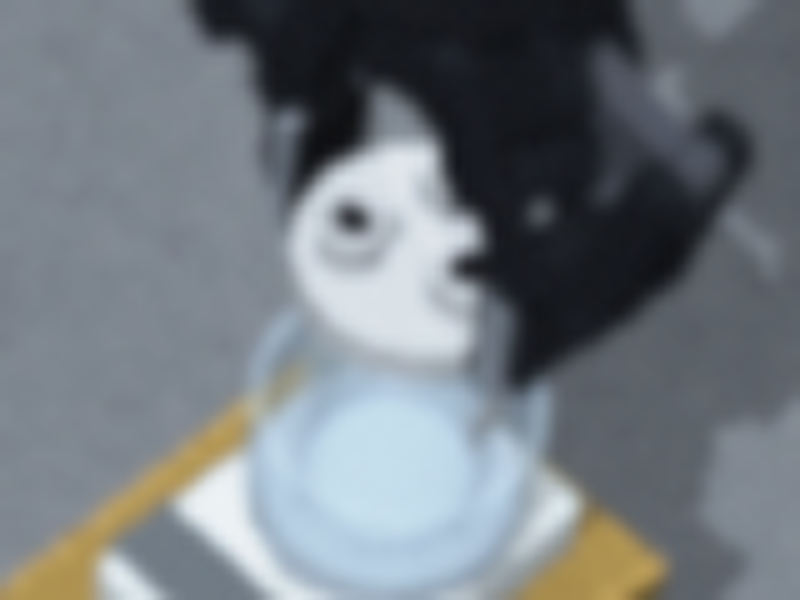

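The cap sits just above the beaker's mouth with no contact force (flange left edge at (290,250)). I lower it the last 9 mm slowly.

{"op": "play_rows", "data": {
  "plan": [
    [[0.5,0.0015,0,0,0],[0.5,0.003,0,0,0],[0.5,0.0045,0,0,0],[0.5,0.006,0,0,0],[0.5,0.007,0,0,0],[0.5,0.007,0,0,0]]
  ]
}}

```text
clock: 38.2
position: [0.6721, 0.0136, 0.1541]
ee_rot: [0.444, 0.559, 0.435, -0.549]
contact_force: [0.0, 0.6, -0.5]
width: 0.0521
```

```bash
python3 -c "
from h import *
to(.6722,.0137,.1515,-13.2)"
```

```text
t 38.2 pos [0.6721 0.0136 0.1541] yaw -13.17 tilt [ 2.010e-02 -6.000e-04 -9.998e-01] w 0.0521 F [ 0.   0.6 -0.5] q6 0.15
shift [ 0.0026  0.     -0.0001] turn 0.03
```

{"op": "play_rows", "data": {
  "plan": [
    [[0.5,0.001,0,0,0],[0.5,0.002,0,0,0],[0.5,0.0025,0,0,0],[0.5,0.0025,0,0,0],[0.5,0.0025,0,0,0]]
  ]
}}

```text
clock: 38.7
position: [0.6721, 0.0136, 0.1517]
ee_rot: [0.444, 0.559, 0.435, -0.549]
contact_force: [0.2, -0.2, 0.3]
width: 0.0516
```

{"op": "play_rows", "data": {
  "plan": [
    [[0.5,0.0007,0,0,0],[0.5,0.0012,0,0,0],[0.5,0.0012,0,0,0]]
  ]
}}

```text
clock: 39.0
position: [0.6726, 0.0136, 0.1516]
ee_rot: [0.444, 0.56, 0.434, -0.548]
contact_force: [-0.5, -0.9, 5.6]
width: 0.0519
```

The flange meets the rim at exactly the expected height (0.1516, 5.6 N). I release and withdraw.

{"op": "play_rows", "data": {
  "plan": [
    [[0.45,-0.0007,0,0,0],[0.38,-0.0007,0,0,0],[0.3,-0.0007,0,0,0],[0.2,-0.0007,0,0,0],[0,-0.0007,0,0,0],[0,-0.0007,0,0,0],[0,-0.0007,0,0,0],[0,-0.01,0,0,0],[0,-0.03,0,0,0],[0,-0.06,0,0,0],[0,-0.09,0,0,0],[0,-0.1,0,0,0]]
  ]
}}

```text
clock: 40.2
position: [0.6722, 0.0136, 0.2562]
ee_rot: [0.446, 0.562, 0.433, -0.546]
contact_force: [0.7, -0.4, 0.5]
width: 0.0857
```

{"op": "play_rows", "data": {
  "plan": [
    [[0,0,-0.02,0.03,0],[0,0,-0.05,0.07,0],[0,0,-0.08,0.11,0],[0,0,-0.11,0.15,0],[0,0,-0.14,0.19,0],[0,0,-0.16,0.23,0],[0,0,-0.17,0.25,0],[0,0,-0.17,0.25,0],[0,0,-0.17,0.25,0]]
  ]
}}

```text
clock: 41.1
position: [0.4497, -0.1911, 0.2499]
ee_rot: [0.446, 0.562, 0.432, -0.546]
contact_force: [-0.5, -0.8, -0.1]
width: 0.0852
```

```bash
python3 -c "
from h import *
to(.6722,.0137,.1515,-13.2)
for n in('top','scene'):
    im,d=manip.get_image(n);np.save(n+'40im.npy',im);np.save(n+'40.npy',d);cv2.imwrite(f'pics/{n}_40.png',im[:,:,::-1])
    u,v=proj(n,(.67,.01,.16)).astype(int);print(u,v)
    cv2.imwrite(f'pics/c{n}.png',cv2.resize(np.clip(im[v-40:v+40,u-40:u+40,::-1]*1.1,0,255).astype(np.uint8),(400,400),interpolation=cv2.INTER_CUBIC))
    X=cloud(n,d);w=(np.hypot(X[...,0]-.672,X[...,1]-.013)<.022)&(X[...,2]>.17);print(n,np.percentile(X[...,2][w],[5,25,50,75,95]).round(4))
cv2.imwrite('pics/c40.png',np.hstack([cv2.imread(f'pics/c{n}.png') for n in('scene','top')]))"
```

```text
t 41.1 pos [ 0.4497 -0.1911  0.2499] yaw -13.24 tilt [ 2.940e-02 -6.000e-04 -9.996e-01] w 0.0852 F [-0.5 -0.8 -0.1] q6 -0.33
shift [ 0.1047  0.1668 -0.2497] turn -0.04
310 153
top [0.1904 0.192  0.1935 0.2013 0.2038]
356 169
scene [0.189  0.1916 0.1932 0.2007 0.203 ]
```

View pics/c40.png

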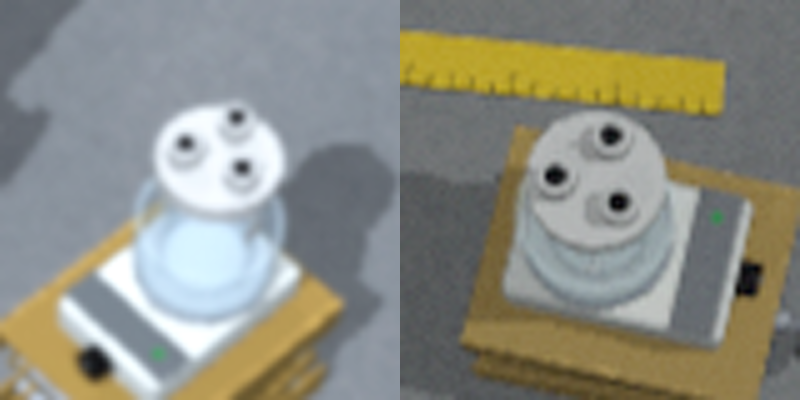

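View pics/top_40.png

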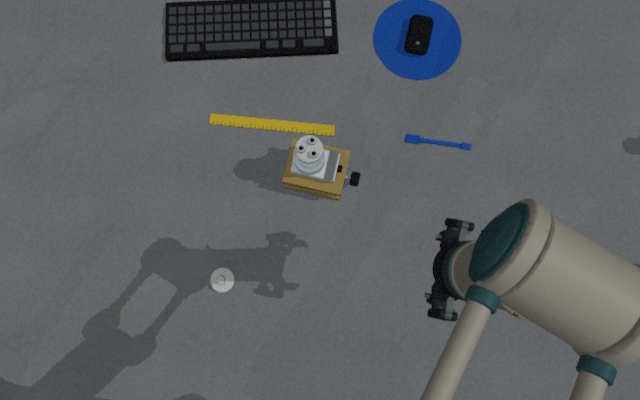

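```bash
python3 -c "
from h import *
print(ray('top',270+196/5-.1,113+180/5-.1,.193), 'beaker rim before: .6699 .0118')
d=np.load('top40.npy');X=cloud('top',d);w=(np.hypot(X[...,0]-.672,X[...,1]-.013)<.025)&(abs(X[...,2]-.193)<.004)
q=X[w];A=np.c_[q[:,:2]-q[:,:2].mean(0),np.ones(len(q))];print('flange plane',np.linalg.lstsq(A,q[:,2],rcond=None)[0].round(4))
for n in('top',):
    a=np.load(n+'0im.npy').astype(int);b=np.load(n+'40im.npy').astype(int)
    for k,s in dict(ruler=np.s_[105:140,200:345],spat=np.s_[128:155,398:478],lid=np.s_[262:298,205:240]).items():print(k,abs(a[s]-b[s]).mean().round(1))
manip.sign_off()"
```

```text
[0.66938276 0.01284741 0.193     ] beaker rim before: .6699 .0118
flange plane [-0.0043 -0.0029  0.1924]
ruler 7.0
spat 6.2
lid 12.2
the job is handed in; nothing more can be done
```

The stirred cell is built on the jack in the order asked (stirrer, dish, beaker, necked cap), and I have handed the job in. It took about 41 s of the 112 s allowed, and `sign_off` gives no verdict.

**Last checks, after the arm was clear:**
- **Stirrer:** about 2–3 mm from the jack's centre and within 0.02 rad of square. I measured this just after placing it, not again at the end.
- **Dish:** within 1 mm of the plate's centre, also measured just after placing.
- **Beaker:** a couple of millimetres at most from the dish's centre, judged from both cameras.
- **Cap:** about 1 mm from the beaker's centre. The flange top is at 0.192–0.193 m and the necks at 0.203 m, as expected for a seated cap, with a tilt under 0.01 rad.
- **Lid, ruler and spatula:** they look unmoved in the last top view. The before/after difference was a little higher at the lid (12, against 6–7 for the other two), most likely because the arm's shadow falls there. I did not measure their positions.

**What went wrong or disagreed:**
- **Missed first grasp:** when open, the fingertips stood about 36 mm behind the reported TCP, not 13 mm. My first try at the stirrer closed over its top and pressed with about 15 N. I opened, measured the tips and picked it up on the second try.
- **Camera offset:** the two cameras differed by about 4–5 mm in x. I worked between them.
- **Tool tilt:** the tool drifted to about 0.03 rad by the end.

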